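Fit the slider on the bent guide rod

ROBOT

A 7-joint arm with a two-finger parallel gripper is mounted at the origin on the work surface. World frame = base frame: x ahead of the robot, y to its left, z up, the work surface at z = 0. Lengths are in mm, angles in rad, forces in N, time in s.
With the tool pointing down it reaches from about 400 to 875 mm from the base axis. Payload 4.4 kg.
Tool frame: the origin (TCP) lies on the centre line of the jaws, within the pads' length; the fingertips stand 14 mm ahead of it and the grasp point (between the pads) lies 5 mm behind it; z points along the fingers, x is the direction in which the jaws open and shut, and the axes are right-handed (so a half turn about z gives the same grasp; the last joint's range is limited). The gripper opens to 85 mm and grips with 20 to 120 N. Pads are 22 mm wide; open, the fingers measure 114 mm over their backs; the gripper's body (76 mm by 85 mm) begins 54 mm behind the grasp point. The pads swing forward as they close: fully open they stand 13 mm farther back than shut.
Start: joints at [-1.345, 0.628, 0.038, 1.517, -0.027, 0.996, -0.02], TCP at [186.966, 622.544, 245.313] pointing down, gripper open.
Joint ranges: [-3.06, 3.06], [-0.37, 2.12], [-1.25, 1.32], [0.18, 2.47], [-1.1, 4.24], [0.23, 1.98], [-2.94, 2.94]. Speed limits (rad/s): [2.57, 2.57, 3.14, 3.14, 3.14, 3.14, 3.14].

INTERFACE

Orientations are given as [roll, pitch, yaw] about the fixed x, y, z axes, in that order (R = Rz(yaw) Ry(pitch) Rx(roll)).
In Python, from cell import ctrl gives the robot as it stands.
- The arm moves only by the tool send_rows, never from a script. Its argument "commands" is a list of rows, each a list of 5 numbers: the finger opening in mm, from 0 to 85.4, then the shift along the tool's x, y, z in mm, then the turn about the tool's z in degrees. In form: [[grip, x, y, z, roll], ...]. A call has 1 to 5 rows; each row is the pose to reach, as a shift and turn from the pose measured when the call began, along the tool's axes at that moment; what a row does not reach only later rows make up. A row lasts 1/10 s, in which the tool goes at most 50 mm and 8.59 degrees, less where a joint would pass 70% of its speed; a pose out of reach is approached as far as the arm can. A call with a gripper value outside its range is refused whole. The fingers move at their own pace and stop on an object; the grip force is fixed at half the most. Time passes only in rows, so rows that repeat a pose let the fingers close. It gives the time, the measured TCP pose, the force and the opening at its end, in the units of the state.
- ctrl.read_state(): the state, without advancing time (a new reading comes with each control period).
- ctrl.get_image(name): name is "scene" or "top" or "wrist"; returns the picture (480x640x3 uint8, red, green, blue); there is no depth.
- ctrl.camera_params(name): a dict with "fx", "fy", "cx", "cy" (pixels), "k1" (the pictures are not rectified: a ray, as slopes to the right and down, at radius r is drawn at 1 + k1 r^2 times it, then the intrinsics apply), "cam_to_world" (4x4, takes a point from camera to world coordinates). Camera axes: x right, y down, z forward; pixel columns grow to the right and rows downward; lengths in mm; the calibration is good to about 2 mm. A picture is of the moment at which its call begins: read the wrist's pose just before it. camera_params takes no time and is no camera call; for the wrist camera it gives the pose at the moment of the call.
- ctrl.finish_job(): hands the job in, once; it reports no verdict.
The state is a dict: "clock": time; "qpos": joint angles; "qd": joint speeds; "tau": joint torques, N m; "eef_pos": TCP position; "tool_rot": TCP orientation; "force": force on the tool from outside, world axes, zero at the start; "torque": the same for the moment, N m; "width": finger opening in mm.
Only numpy, scipy, OpenCV 4.12 (cv2) and the standard library are available. Lean on these libraries where they do the work, as an engineer would, in place of code of your own. Each camera call takes 0.05 s, during which the arm holds its last target.

TASK

Take the bored aluminium slider out of its nest, thread it onto the free end of the fixture's bent guide rod and slide it round the bend until it is fully home against the post; let go and leave it hanging there. In the nest only its two bored ends can be gripped, so set it down on the bench (the white sheet is clear for this) and take it again by its flanks. Leave the other things on the bench where they are.

Things in the scene. Friction and masses are not known exactly. Their poses are not given: they have to be found in the camera images.
- slider: Loose plain aluminium block, about 0.15 kg, 30 mm (its x) by 40 mm (y) by 52 mm (z) high, with a 20 mm round bore right through along x, the bore's axis 32 mm above the underside; two small dark screw heads on top. Origin: centre of the underside, z up. Ends (x faces) show the bore, flanks (y faces) are plain. Stands upright in its nest at the start; may go on the rod either way round.
- bore (a point): Centre of the slider's bore, halfway along it, 32 mm above the slider's origin; axes as the slider's (x along the bore).
- nest: Fixed grey plastic nest that holds the slider at the start, bore along the nest's x: a floor 30 mm (x) by 64 mm (y), 6 mm thick, and two upright cheeks at y = 23 to 31 mm either side, 58 mm high, level with the slider's top and 3 mm off its flanks; the x ends are open. Origin: centre of the underside. It may have changed places with the second nest.
- nest_b: The second nest, of the same shape and also fixed; it holds the spacer. Origin: centre of its underside.
- sheet: Fixed white foam sheet lying on the bench, 160 mm (x) by 150 mm (y), 3 mm thick, nothing on it: a good place to set the slider down. Origin: centre of its underside.
- fixture: Fixed black base plate, 200 mm (its x, -115 to +85) by 160 mm (y, -70 to +90), 12 mm thick, carrying a post and a bent steel rod of 12 mm diameter, level, its axis 90 mm above the bench. In this frame (mm) the axis runs from the free end (70,-96) along +y to (70,-50), a quarter circle of radius 110 about (-40,-50) to (-40,60), then along -x into the post. Origin: on the bench, z up.
- rod_end (a point): The very tip of the rod's free end, on the rod's axis, 90 mm above the bench; axes as the fixture's, so the rod leads away from it along +y.
- bend_mid (a point): Point on the rod's axis halfway round the bend; axes as the fixture's (the rod here runs at 45 degrees, towards -x and +y).
- home (a point): Point on the rod's axis where the bore's centre is when the slider touches the post: 15 mm from the post's face, 90 mm up; axes as the fixture's, the rod runs along x here, the post is towards -x. The black post is 30 mm (x) by 36 mm (y), its top 105 mm above the bench. Left to hang, the bore sits about 4 mm lower than this.
- spacer: Bystander: loose solid aluminium block without a bore, 30 x 40 mm, only 26 mm high, standing in the second nest. Origin: centre of underside.
- bushing: Bystander: loose brass ring, 28 mm diameter, 12 mm high, flat on the bench. Origin: centre of underside.
- bolt: Bystander: loose dark bolt standing on its head, 22 mm diameter, 35 mm high. Origin: centre of underside.
- tub: Bystander: loose red plastic tub, 80 mm diameter, 60 mm high. Origin: centre of underside.
- driver: Bystander: loose screwdriver, 170 mm long, lying flat. Origin: centre of underside.
- screws: Bystander: loose clear box of screws, 150 x 110 mm, 45 mm high. Origin: centre of underside.

How it is judged (in metres and radians):
On the way, in this order (a step that is already met when the one before it is completed fails the run):
1. the slider is threaded onto the rod's straight free end (y of bore in the frame of rod_end between 0.005 and 0.055 m and x of bore in the frame of rod_end between -0.008 and 0.008 m and z of bore in the frame of rod_end between -0.008 and 0.008 m and angle between the x axis of slider and the y axis of rod_end, either way round below 0.3 rad), for 0.05 s.
2. the slider is on the rod about halfway round the bend (distance between bore and bend_mid below 0.03 m), for 0.05 s.
At the end, for the whole second after the job is handed in: The slider hangs on the rod at the post: within 6 mm of touching it (its bore centre at most 8 mm sideways of the rod's axis and 9 mm below it), bore along the rod within 0.25 rad, upright within 0.35 rad, at rest and released (x of bore in the frame of home between -0.005 and 0.006 m and y of bore in the frame of home between -0.008 and 0.008 m and z of bore in the frame of home between -0.009 and 0.008 m and angle between the x axis of slider and the x axis of home, either way round below 0.25 rad and angle between slider's own z axis and vertical below 0.35 rad and linear speed of slider below 0.03 m/s and contact force between slider and the fingers below 0.1 N).
It fails at once if another loose thing (spacer, bushing, bolt, tub, driver or screws) is moved more than 30 mm (distance of any of spacer, bushing, bolt, tub, driver, screws from where it was at the start of the episode above 0.03 m).
It also fails if it takes over 69 s, if anything falls off the work surface, if the arm or the gripper's body presses on something with over 40 N, if the wrist force passes 120 N, or if a joint passes its speed limit or range.

## Working session

There is one attempt and no reset: what is moved stays moved. The work goes in short steps, Python scripts to look and compute and a tool call to move; the robot and the scene stay as the last step left them, time stands still between calls to the robot, and variables do not carry over. Pictures are saved under pics/ and viewed, and the job is handed in when it is done.

Besides the shell and the picture viewer there is one more tool, called after "Call:" as a command line: name --pt "numbers of a row" for each row, then --argument value for the rest. send_rows: Moves the arm, as the interface text tells. Its arguments: {"type":"object","properties":{"commands":{"type":"array"}},"required":["commands"]}

```bash
ls; mkdir -p pics; python3 - <<'E'
from cell import ctrl
import cv2,numpy as np
s=ctrl.read_state();print(s)
for n in("scene","top"):
    im=ctrl.get_image(n);cv2.imwrite(f"pics/{n}0.png",im[:,:,::-1])
    p=ctrl.camera_params(n);print(n,{k:(np.round(v,4).tolist() if k=="cam_to_world" else v) for k,v in p.items()})
E
```

```text
pics
{'clock': 0.0, 'qpos': array([-1.34480278,  0.62932124,  0.03842342,  1.51841326, -0.02703238,
        0.99627803, -0.01998337]), 'qd': array([-0.00081149, -0.00156359,  0.00130383, -0.00014736,  0.00060293,
       -0.00040762, -0.00026678]), 'tau': array([ 1.01855103e-04, -5.63404763e+01,  1.22643247e+00, -1.93430686e+01,
        1.11112290e-02,  1.05211115e-02,  4.31373294e-06]), 'eef_pos': array([186.76276474, 621.94931717, 244.39036171]), 'tool_rot': array([-3.14157928e+00,  1.90299755e-03,  1.27901577e+00]), 'force': array([-0.86930363, -0.45146697,  0.07232638]), 'torque': array([ 0.00328424,  0.00176014, -0.01873157]), 'width': 85.36751625517363}
scene {'fx': 527.7081876500205, 'fy': 527.7081876500205, 'cx': 310.0250793153895, 'cy': 228.65064628362168, 'k1': 0.024536453404778197, 'cam_to_world': [[0.5373, 0.6604, -0.5246, 1217.3122], [0.8434, -0.4264, 0.327, -434.6345], [-0.0078, -0.6181, -0.7861, 1096.8111], [0.0, 0.0, 0.0, 1.0]]}
top {'fx': 578.5721746305378, 'fy': 578.5721746305378, 'cx': 315.41599189685377, 'cy': 232.7474375543925, 'k1': -0.030757928925824067, 'cam_to_world': [[0.0169, -0.9943, 0.1055, 376.0312], [-0.9998, -0.0157, 0.0116, 15.0953], [-0.0098, -0.1056, -0.9944, 1491.1518], [0.0, 0.0, 0.0, 1.0]]}
```

View pics/scene0.png

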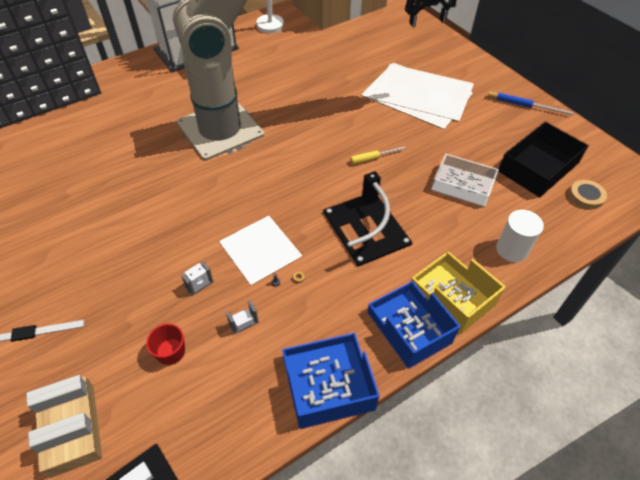

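View pics/top0.png

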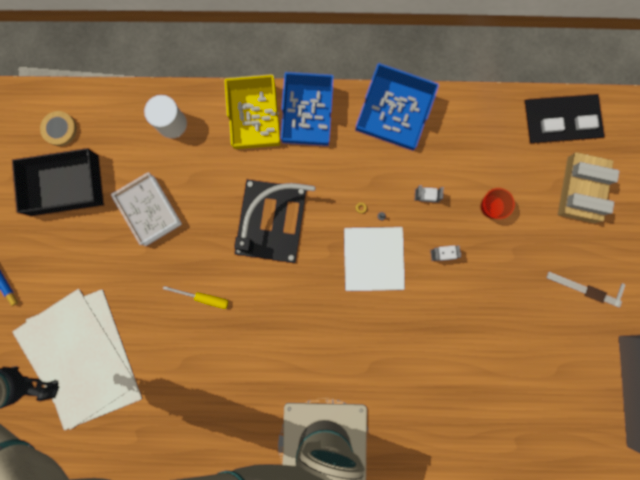

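The robot's base is at the bottom centre of the top view, with world x up and y left. The nests are near (446,253) and (429,195), the sheet is at (374,259) and the fixture is at (272,222). I'll zoom in next.

```bash
cat > h.py <<'E'
import numpy as np,cv2
from cell import ctrl
def params(n):
    p=ctrl.camera_params(n); return p
def proj(p,X):
    X=np.atleast_2d(X).astype(float);T=np.linalg.inv(np.array(p["cam_to_world"]))
    c=X@T[:3,:3].T+T[:3,3]; s=c[:,:2]/c[:,2:]; r2=(s**2).sum(1,keepdims=True); s=s*(1+p["k1"]*r2)
    return s*[p["fx"],p["fy"]]+[p["cx"],p["cy"]]
def unproj(p,uv,z):
    uv=np.atleast_2d(uv).astype(float); d=(uv-[p["cx"],p["cy"]])/[p["fx"],p["fy"]]; s=d.copy()
    for _ in range(20): s=d/(1+p["k1"]*(s**2).sum(1,keepdims=True))
    T=np.array(p["cam_to_world"]); r=np.c_[s,np.ones(len(s))]@T[:3,:3].T; o=T[:3,3]
    return o+r*((z-o[2])/r[:,2:])
def crop(im,u0,v0,u1,v1,f,name):
    c=cv2.resize(im[v0:v1,u0:u1],None,fx=f,fy=f,interpolation=cv2.INTER_CUBIC)
    cv2.imwrite(name,c)
E
python3 - <<'E'
from h import *
t=cv2.imread("pics/top0.png");s=cv2.imread("pics/scene0.png")
crop(t,225,165,325,275,5,"pics/tfix.png")
crop(t,335,175,475,300,5,"pics/tnest.png")
crop(s,170,220,310,340,5,"pics/snest.png")
crop(s,310,160,420,270,5,"pics/sfix.png")
E
```

```text
(no output)
```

View pics/tfix.png

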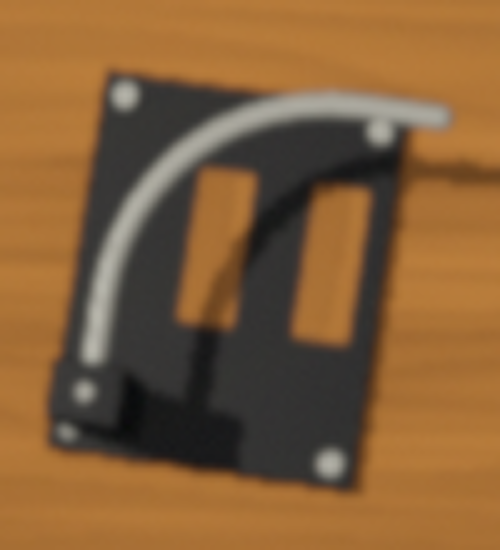

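View pics/tnest.png

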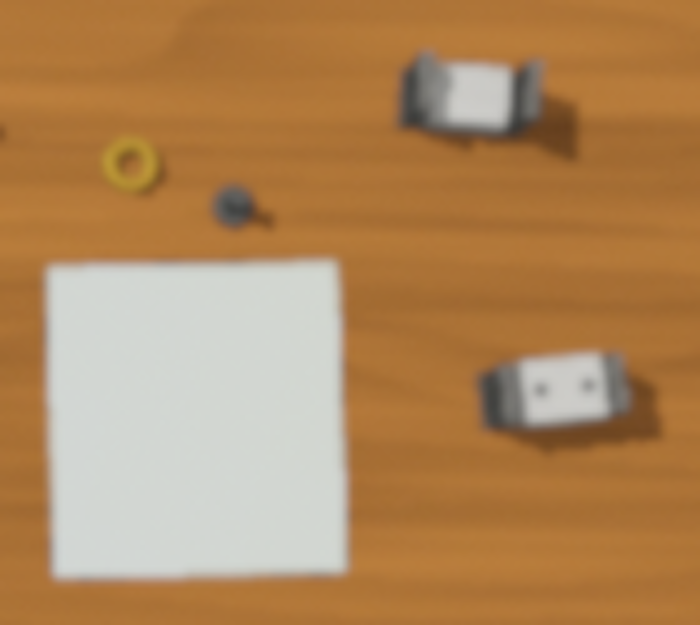

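View pics/snest.png

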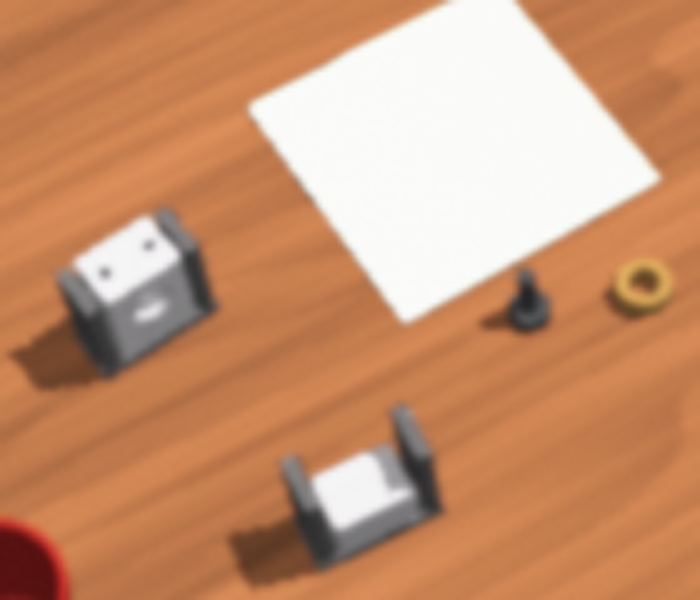

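View pics/sfix.png

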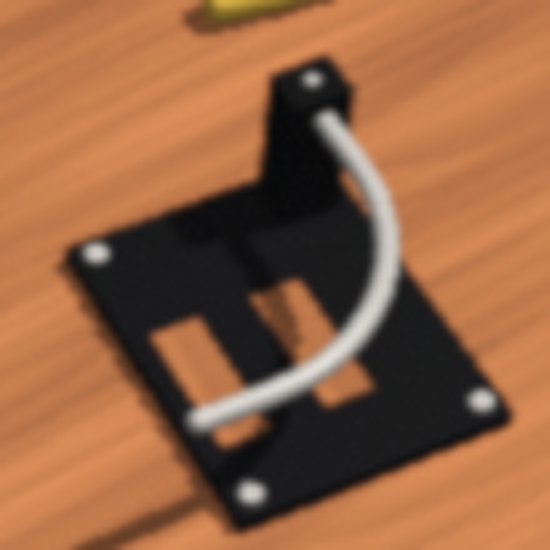

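```bash
cat > fit.py <<'E'
from h import *
from scipy.optimize import least_squares
P={n:params(n) for n in("top","scene")}
def fit(obs,x0,names=None):
    def tf(q,X):
        c,s=np.cos(q[2]),np.sin(q[2]); X=np.array(X,float)
        return np.c_[q[0]+c*X[:,0]-s*X[:,1],q[1]+s*X[:,0]+c*X[:,1],X[:,2]]
    def res(q):
        r=[]
        for n,o in obs.items():
            if len(o)==0: continue
            X=tf(q,[a[0] for a in o]); r.append((proj(P[n],X)-[a[1] for a in o]).ravel())
        return np.concatenate(r)
    q=least_squares(res,x0,x_scale=[100,100,1],loss="soft_l1").x
    return q,res(q).reshape(-1,2),tf
E
python3 - <<'E'
from fit import *
def T(u,v,o): return (u/5+o[0]-.4,v/5+o[1]-.4)
a=(225,165);b=(310,160)
ft=[((85,90,12),T(107,72,a)),((-115,-70,12),T(357,490,a)),((-115,90,12),T(50,447,a)),((70,-96,90),T(449,117,a))]
fs=[((-115,-70,12),T(68,255,b)),((85,-70,12),T(240,530,b)),((85,90,12),T(510,418,b)),((70,-96,90),T(193,421,b))]
for o in({"top":ft,"scene":fs},{"top":ft},{"scene":fs}):
    q,r,tf=fit(o,[600,80,0]);print("fix",q.round(3),r.round(1).tolist())
a=(335,175);b=(170,220)
# slider top corners z=58, x toward world +x, y left
st=[((15,20,58),T(516,360,a)),((15,-20,58),T(600,352,a)),((-15,20,58),T(527,426,a)),((-15,-20,58),T(612,416,a))]
ss=[((15,20,58),T(178,258,b)),((15,-20,58),T(110,304,b)),((-15,-20,58),T(73,262,b)),((-15,20,58),T(152,214,b))]
for o in({"top":st,"scene":ss},{"top":st},{"scene":ss}):
    q,r,tf=fit(o,[500,-200,0]);print("sl",q.round(3),r.round(1).tolist())
# nest_b: measure sheet, others
print("sheet",unproj(P["top"],[T(47,263,a),T(338,260,a),T(348,572,a),T(53,578,a)],3).round(0).tolist())
print("bushing,bolt,nestb",unproj(P["top"],[T(131,163,a),T(234,206,a),T(470,95,a)],20).round(0).tolist())
E
```

```text
fix [ 5.77801e+02  1.35998e+02 -1.22000e-01] [[0.1, -0.9], [0.1, 0.1], [-0.2, 0.1], [1.4, -0.2], [-0.8, -1.4], [0.6, -1.1], [1.6, -1.2], [-0.6, 1.4]]
fix [ 5.77201e+02  1.36883e+02 -1.15000e-01] [[-0.5, -0.5], [0.0, 0.2], [-0.3, 0.6], [0.9, -0.2]]
fix [ 5.79914e+02  1.34675e+02 -1.31000e-01] [[-0.5, -1.0], [0.3, -0.3], [1.7, -0.1], [-0.9, 2.0]]
sl [ 4.85007e+02 -2.97594e+02  1.21000e-01] [[1.3, 0.3], [0.5, 0.2], [0.6, -0.9], [-0.4, -0.6], [1.0, -0.6], [0.0, -0.6], [0.7, -0.5], [-0.6, 0.2]]
sl [ 4.84425e+02 -2.96315e+02  1.38000e-01] [[0.7, 0.7], [-0.2, 0.3], [0.2, -0.5], [-0.8, -0.5]]
sl [ 4.85635e+02 -2.98619e+02  1.10000e-01] [[0.7, -0.1], [-0.4, -0.2], [0.4, -0.2], [-0.8, 0.6]]
sheet [[549.0, -41.0, 3.0], [553.0, -192.0, 3.0], [393.0, -197.0, 3.0], [387.0, -46.0, 3.0]]
bushing,bolt,nestb [[600.0, -83.0, 20.0], [578.0, -136.0, 20.0], [638.0, -257.0, 20.0]]
```

```bash
cat > go.py <<'E'
import sys
from h import *
from scipy.spatial.transform import Rotation as R
def rel(x,y,z,yaw):
    s=ctrl.read_state();r=R.from_euler("xyz",s["tool_rot"]);d=np.array([x,y,z])-s["eef_pos"]
    l=r.inv().apply(d);yd=(yaw-s["tool_rot"][2]+np.pi)%(2*np.pi)-np.pi
    print("t",round(s["clock"],2),"pos",s["eef_pos"].round(1),"rot",s["tool_rot"].round(4),"q7",s["qpos"][6].round(2),"F",s["force"].round(1),"w",round(s["width"],1))
    print("shift",l.round(1),"roll",round(-np.degrees(yd),1))
if __name__=="__main__":
    a=list(map(float,sys.argv[1:])); rel(*a)
E
python3 go.py 500 380 320 0.6; python3 go.py 560 60 320 0.0
```

```text
t 0.1 pos [186.8 622.  244.5] rot [-3.1416e+00  1.7000e-03  1.2790e+00] q7 -0.02 F [ 0.3  0.1 -0.6] w 85.3
shift [-141.8  369.6  -75.3] roll 38.9
t 0.1 pos [186.8 622.  244.5] rot [-3.1416e+00  1.7000e-03  1.2790e+00] q7 -0.02 F [ 0.3  0.1 -0.6] w 85.3
shift [-431.   519.1  -74.8] roll 73.3
```

Call:
send_rows --pt "85 -18 46 -10 5" --pt "85 -36 92 -20 10" --pt "85 -54 139 -30 15" --pt "85 -72 185 -40 20" --pt "85 -90 231 -50 26"

```text
clock: 0.6
eef_pos: [381.1, 469.6, 294.1]
tool_rot: [3.141, 0.002, 0.821]
force: [0.3, 0.4, 0.0]
width: 85.1
```

Call:
send_rows --pt "85 0 50 -5 6" --pt "85 0 100 -10 12" --pt "85 -10 150 -15 18" --pt "85 -20 200 -20 24" --pt "85 -30 250 -20 30"

```text
clock: 1.1
eef_pos: [541.3, 280.5, 314.7]
tool_rot: [3.14, 0.001, 0.294]
force: [1.2, 1.0, 0.6]
width: 85.2
```

```bash
python3 go.py 560 60 320 0.0
```

```text
t 1.1 pos [541.3 280.5 314.7] rot [3.1402e+00 9.0000e-04 2.9380e-01] q7 -0.06 F [1.2 1.  0.6] w 85.2
shift [-46.  216.5  -4.9] roll 16.8
```

Call:
send_rows --pt "85 -10 40 0 4" --pt "85 -20 80 0 8" --pt "85 -30 120 0 12" --pt "85 -35 150 0 16.8" --pt "85 -35 150 0 16.8"

```text
clock: 1.6
eef_pos: [551.6, 120.5, 315.2]
tool_rot: [3.136, 0.0, -0.01]
force: [-0.5, -0.5, -0.0]
width: 85.2
```

```bash
python3 - <<'E'
from h import *
import pickle
s=ctrl.read_state();p=params("wrist");print(s["eef_pos"],s["qd"].round(3),np.round(p["cam_to_world"],3).tolist(),p["fx"],p["k1"])
im=ctrl.get_image("wrist");cv2.imwrite("pics/w1.png",im[:,:,::-1]);pickle.dump(p,open("w1.pkl","wb"))
E
```

```text
[551.60604789 120.47405536 315.18713227] [-0.047  0.011 -0.079 -0.025 -0.032  0.003  0.012] [[1.0, -0.008, -0.004, 552.951], [-0.009, -0.961, -0.277, 190.61], [-0.001, 0.277, -0.961, 443.513], [0.0, 0.0, 0.0, 1.0]] 422.62689958576493 -0.055909479747985005
```

View pics/w1.png

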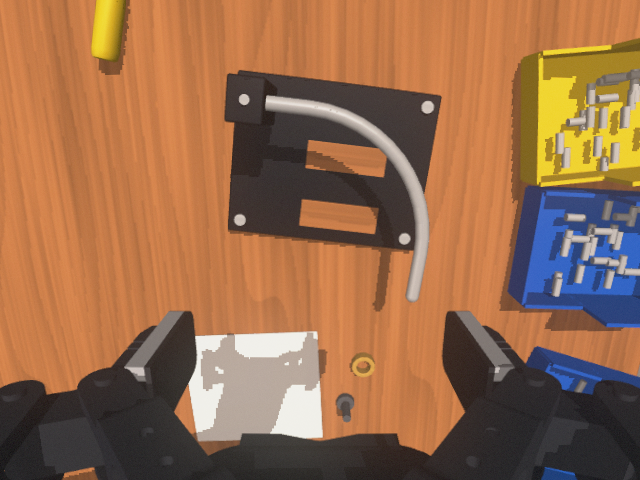

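```bash
python3 - <<'E'
from h import *
t=cv2.imread("pics/w1.png")
crop(t,215,60,455,310,3,"pics/w1c.png")
crop(t,370,220,450,310,7,"pics/w1d.png")
E
```

```text
(no output)
```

View pics/w1c.png

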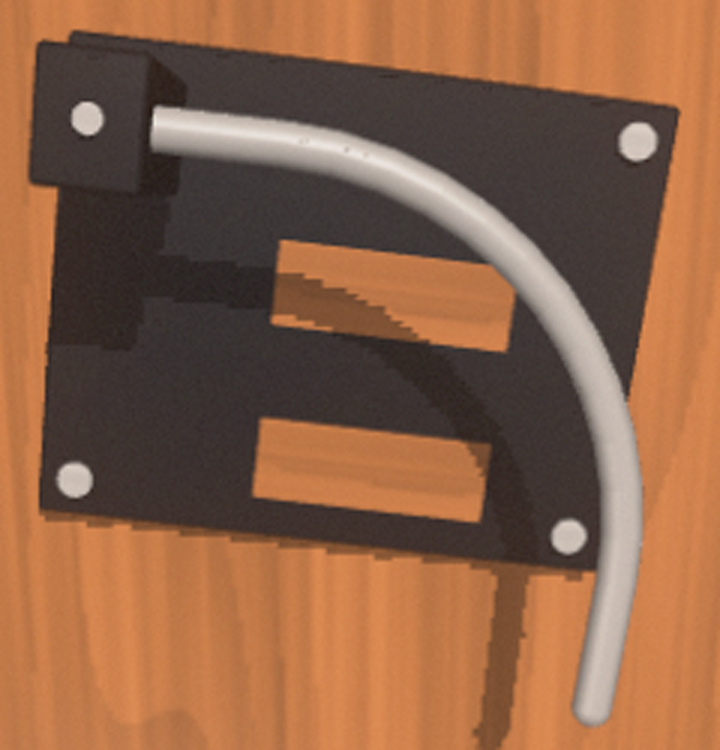

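View pics/w1d.png

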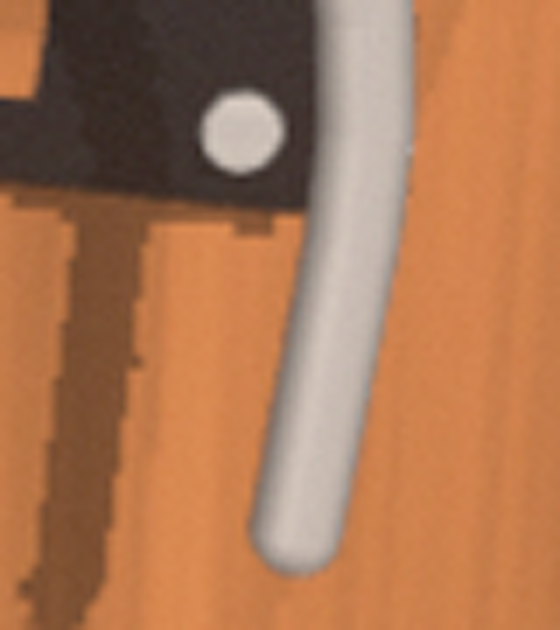

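```bash
cat > fx.py <<'E'
import fit,pickle
from fit import *
P["wrist"]=pickle.load(open("w1.pkl","rb"))
def C(u,v): return (u/3+215-1/3,v/3+60-1/3)
def D(u,v): return (u/7+370-.43,v/7+220-.43)
w=[((85,90,12),C(678,109)),((-115,-70,12),C(41,512)),((-115,90,12),C(72,32)),((70,-96,96),D(295,576))]
# post corners unprojected
if __name__=="__main__":
    q,r,tf=fit.fit({"wrist":w},[578,136,-.12]);print(q.round(3),r.round(2).tolist())
    X=unproj(P["wrist"],[C(37,43),C(150,52),C(138,193),C(30,183)],105)
    c,s=np.cos(q[2]),np.sin(q[2]);d=X[:,:2]-q[:2];print("post",np.c_[d[:,0]*c+d[:,1]*s,-d[:,0]*s+d[:,1]*c].round(1).tolist())
    X=unproj(P["wrist"],[D(296.5,530),D(363,100),C(620,500),C(152,129)],90)
    d=X[:,:2]-q[:2];print("rod",np.c_[d[:,0]*c+d[:,1]*s,-d[:,0]*s+d[:,1]*c].round(1).tolist())
    for n,p in [("tip",(70,-96,90)),("bend",(-40+77.78,-50+77.78,90)),("home70",(-70,60,90))]: print(n,tf(q,[p]).round(1))
    im=cv2.imread("pics/w1.png")
    th=np.linspace(0,np.pi/2,20)
    L=[(70,-96,90),(70,-50,90)]+[(-40+110*np.cos(t),-50+110*np.sin(t),90) for t in th]+[(-85,60,90)]
    for off in(0,):
        cv2.polylines(im,[(proj(P["wrist"],tf(q,L))*8).astype(int)],False,(0,0,255),1,cv2.LINE_AA,3)
    cv2.polylines(im,[(proj(P["wrist"],tf(q,[(85,90,12),(85,-70,12),(-115,-70,12),(-115,90,12)]))*8).astype(int)],True,(0,255,0),1,cv2.LINE_AA,3)
    crop(im,215,60,455,310,3,"pics/w1o.png")
E
python3 fx.py
```

```text
Traceback (most recent call last):
  File "fx.py", line 9, in <module>
    q,r,tf=fit.fit({"wrist":w},[578,136,-.12]);print(q.round(3),r.round(2).tolist())
           ^^^^^^^
AttributeError: 'function' object has no attribute 'fit'
```

```bash
sed -i 's/fit\.fit(/fit(/; s/^import fit,pickle/import pickle/' fx.py; python3 fx.py
```

```text
[ 5.77227e+02  1.37569e+02 -1.25000e-01] [[1.68, -0.49], [-1.13, 0.07], [-1.32, -0.36], [0.74, 2.77]]
post [[-104.4, 77.6], [-75.9, 78.5], [-76.0, 43.8], [-104.0, 43.2]]
rod [[69.6, -89.5], [67.6, -31.9], [66.3, -25.3], [-75.7, 60.4]]
tip [[634.7  33.6  90. ]]
bend [[618.2 160.4  90. ]]
home70 [[515.3 205.8  90. ]]
```

View pics/w1o.png

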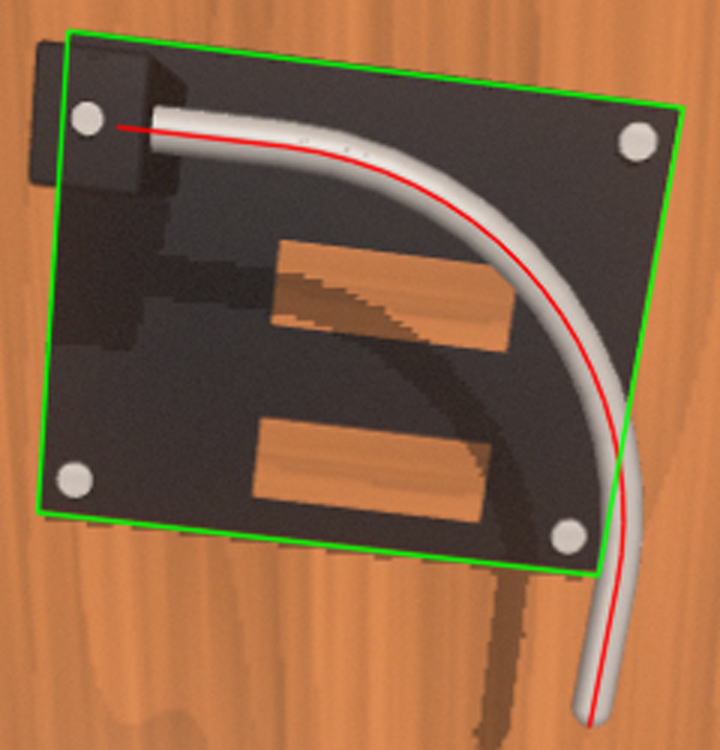

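```bash
cat > fx2.py <<'E'
from fx import *
im=cv2.imread("pics/w1.png");hsv=cv2.cvtColor(im,cv2.COLOR_BGR2HSV)
m=((hsv[...,1]<60)&(hsv[...,2]>95)).astype(np.uint8)
n,lab,st,_=cv2.connectedComponentsWithStats(m)
l=lab[int(60+500/3),int(215+620/3)];m=(lab==l);print(st[l])
def ax(q,t): # t: arclength from tip
    if t<46: return (70,-96+t)
    a=(t-46)/110
    if a<np.pi/2: return (-40+110*np.cos(a),-50+110*np.sin(a))
    return (-40-(t-46-110*np.pi/2),60)
q0=[577.2,137.6,-.125]
def tf(q,X):
    c,s=np.cos(q[2]),np.sin(q[2]);X=np.array(X,float);return np.c_[q[0]+c*X[:,0]-s*X[:,1],q[1]+s*X[:,0]+c*X[:,1],X[:,2]]
obs=[]
for t in range(8,240,8):
    a,b=np.array(ax(q0,t)),np.array(ax(q0,t+1));d=b-a;nn=np.array([-d[1],d[0]])/np.hypot(*d)
    uv=proj(P["wrist"],tf(q0,[[*(a+k*nn),90] for k in np.arange(-14,14,.1)]))
    hit=cv2.remap(m.astype(np.float32),uv[:,0].astype(np.float32)[None],uv[:,1].astype(np.float32)[None],1)[0]>.5
    if hit.sum()>50: obs.append((t,uv[hit].mean(0)))
from scipy.spatial.transform import Rotation as R
def cam(v):
    p=dict(P["wrist"]);T=np.array(p["cam_to_world"]).copy();T[2,3]+=v[3];T[:3,:3]=T[:3,:3]@R.from_rotvec([v[4],v[5],0]).as_matrix();p["cam_to_world"]=T;return p
def res(v):
    p=cam(v);r=[(proj(p,tf(v,[a for a,_ in w]))-[b for _,b in w]).ravel()]
    for t,uv in obs:
        a,b=np.array(ax(v,t)),np.array(ax(v,t+1));A=proj(p,tf(v,[[*a,90],[*b,90]]));d=A[1]-A[0];d/=np.hypot(*d);e=uv-A[0]
        r.append([.5*(e[0]*d[1]-e[1]*d[0])])
    r.append([v[3]/3,v[4]/.01,v[5]/.01]);return np.concatenate(r)
s=least_squares(res,q0+[0,0,0],x_scale=[100,100,1,10,.1,.1]);v=s.x
print(v.round(4),res(v).round(2).tolist())
for nme,pt in [("tip",(70,-96,90)),("bend",(37.8,27.8,90)),("home",(-60,60,90))]: print(nme,tf(v,[pt]).round(1))
E
python3 fx2.py
```

```text
[ 265   95  164  207 4303]
[ 5.780559e+02  1.407268e+02 -1.238000e-01  3.995100e+00  6.900000e-03
  1.600000e-03] [0.49, -0.47, -0.38, -0.71, -0.49, 0.08, 0.45, 0.56, -0.29, -0.22, -0.21, -0.17, -0.15, -0.06, 0.08, 0.14, 0.11, 0.26, 0.05, 0.26, -0.05, 0.06, 0.05, 0.22, -0.01, 0.06, -0.06, -0.0, 0.02, -0.18, -0.04, -0.19, -0.06, -0.07, -0.11, -0.34, -0.41, 1.33, 0.69, 0.16]
tip [[635.7  36.8  90. ]]
bend [[619.  163.6  90. ]]
home [[525.9 207.7  90. ]]
```

```bash
python3 go.py 490 -240 300 0.12
```

```text
t 1.65 pos [551.3 124.1 315. ] rot [ 3.1389e+00  7.0000e-04 -4.2000e-03] q7 -0.06 F [-0.1  1.6  0.1] w 85.0
shift [-59.8 364.3  16. ] roll -7.1
```

Call:
send_rows --pt "85 -8 49 2 -1" --pt "85 -16 98 4 -2" --pt "85 -24 146 6 -3" --pt "85 -32 195 8 -4" --pt "85 -40 244 10 -5"

```text
clock: 2.15
eef_pos: [510.3, -119.5, 305.4]
tool_rot: [3.14, 0.001, 0.088]
force: [1.9, -0.9, 0.3]
width: 84.9
```

```bash
python3 go.py 490 -240 300 0.12
```

```text
t 2.15 pos [ 510.3 -119.5  305.4] rot [3.14e+00 7.00e-04 8.76e-02] q7 0.48 F [ 1.9 -0.9  0.3] w 84.9
shift [-30.8 118.2   5.6] roll -1.9
```

Call:
send_rows --pt "85 -13 48 2 -1" --pt "85 -26 95 4 -1.9" --pt "85 -31 118 5 -1.9" --pt "85 -31 118 5 -1.9" --pt "85 -31 118 5 -1.9"

```text
clock: 2.65
eef_pos: [490.4, -238.4, 300.1]
tool_rot: [-3.142, 0.001, 0.122]
force: [-0.8, 0.9, 0.1]
width: 85.0
```

```bash
python3 - <<'E'
from h import *
import pickle
s=ctrl.read_state();p=params("wrist");print(s["eef_pos"],s["tool_rot"],s["qd"].round(3))
im=ctrl.get_image("wrist")[:,:,::-1];cv2.imwrite("pics/w2.png",im);pickle.dump(p,open("w2.pkl","wb"))
E
```

```text
[ 490.39967858 -238.38081745  300.12752394] [-3.14155087e+00  8.89606495e-04  1.22272594e-01] [-0.03  -0.006 -0.016  0.006 -0.     0.001  0.001]
```

View pics/w2.png

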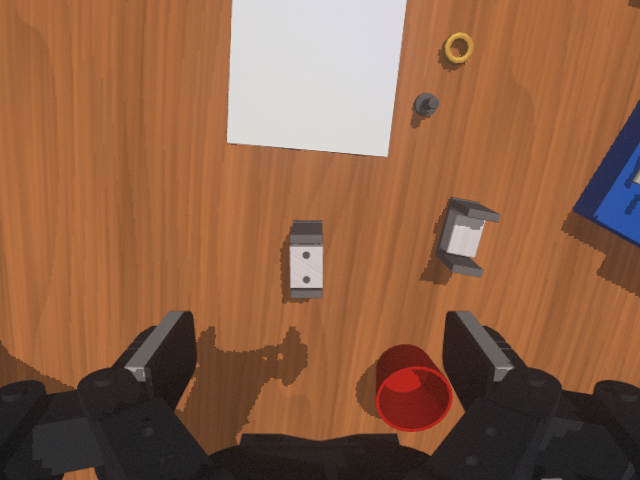

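```bash
python3 - <<'E'
from h import *
t=cv2.imread("pics/w2.png")
crop(t,265,205,345,310,7,"pics/w2c.png")
E
```

```text
(no output)
```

View pics/w2c.png

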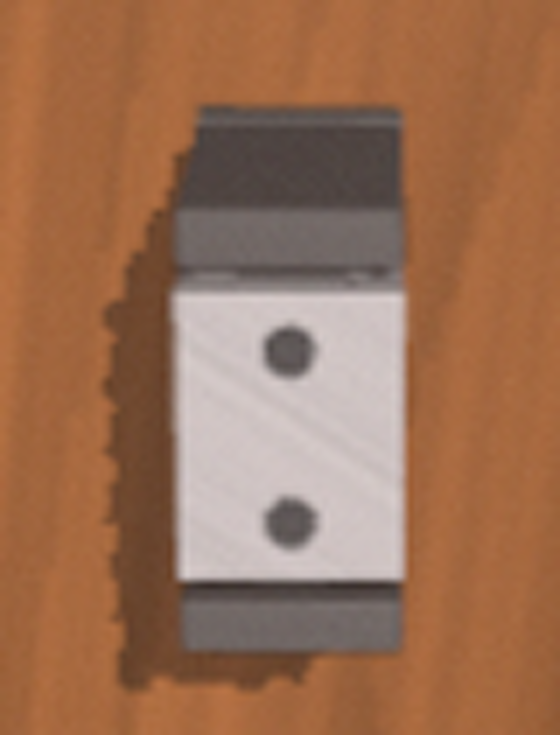

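```bash
python3 - <<'E'
from fit import *
import pickle
P["wrist"]=pickle.load(open("w2.pkl","rb"))
def D(u,v): return (u/7+265-.43,v/7+205-.43)
o=[((-15,20,58),D(172,291)),((15,20,58),D(406,291)),((15,-20,58),D(405,580)),((-15,-20,58),D(180,580))]
q,r,tf=fit({"wrist":o},[485,-297,.12]);print(q.round(3),r.round(2).tolist())
print(unproj(P["wrist"],[(415,398),(376,400),(452,400)],60).round(0).tolist())
E
python3 go.py 485 -297 120 0.12
```

```text
[ 4.85569e+02 -2.96620e+02  1.25000e-01] [[0.31, 0.2], [-0.27, 0.14], [-0.12, -0.2], [0.09, -0.17]]
[[612.0, -423.0, 60.0], [573.0, -430.0, 60.0], [650.0, -421.0, 60.0]]
t 2.7 pos [ 490.6 -237.5  300.1] rot [-3.1413e+00  8.0000e-04  1.2390e-01] q7 0.75 F [ 0.4  0.8 -0.3] w 84.8
shift [-12.8  58.4 180.1] roll 0.2
```

Call:
send_rows --pt "85 -6 29 35 0" --pt "85 -12.3 58 80 0" --pt "85 -12.3 58 125 0" --pt "85 -12.3 58 170 0" --pt "85 -12.3 58 190 0"

```text
clock: 3.2
eef_pos: [484.7, -292.5, 106.1]
tool_rot: [-3.136, 0.005, 0.128]
force: [0.1, 0.5, 0.4]
width: 84.7
```

```bash
python3 go.py 485.5 -296.5 35 0.124; python3 - <<'E'
from h import *
im=ctrl.get_image("wrist")[:,:,::-1];cv2.imwrite("pics/w3.png",im)
E
```

```text
t 3.2 pos [ 484.7 -292.5  106.1] rot [-3.1359  0.0051  0.1275] q7 0.98 F [0.1 0.5 0.4] w 84.7
shift [ 0.7  4.5 71. ] roll 0.2
```

View pics/w3.png

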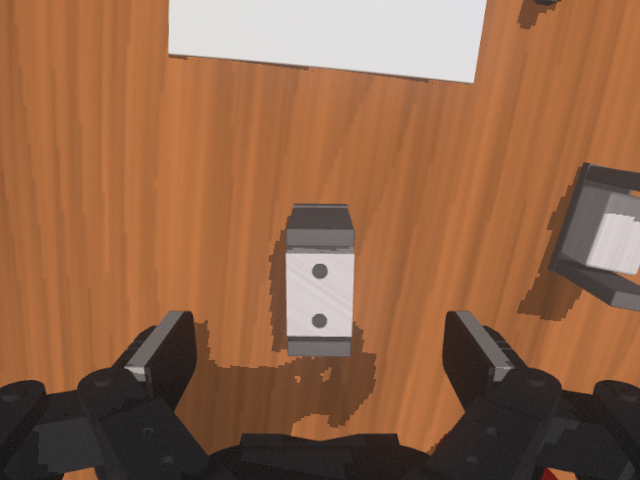

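Call:
send_rows --pt "85 0.5 4 25 0" --pt "85 0.5 4.5 50 0" --pt "85 0.5 4.5 66 0" --pt "85 0.5 4.5 71 0" --pt "85 0.5 4.5 71 0"

```text
clock: 3.75
eef_pos: [485.3, -294.5, 33.6]
tool_rot: [-3.134, 0.007, 0.13]
force: [-0.8, -0.1, 0.8]
width: 85.1
```

```bash
python3 go.py 485.5 -296.5 35 0.124; python3 - <<'E'
from h import *
im=ctrl.get_image("wrist")[:,:,::-1];cv2.imwrite("pics/w4.png",im)
E
```

```text
t 3.75 pos [ 485.3 -294.5   33.6] rot [-3.1336  0.007   0.13  ] q7 1.02 F [-0.8 -0.1  0.8] w 85.1
shift [-0.1  2.  -1.4] roll 0.3
```

View pics/w4.png

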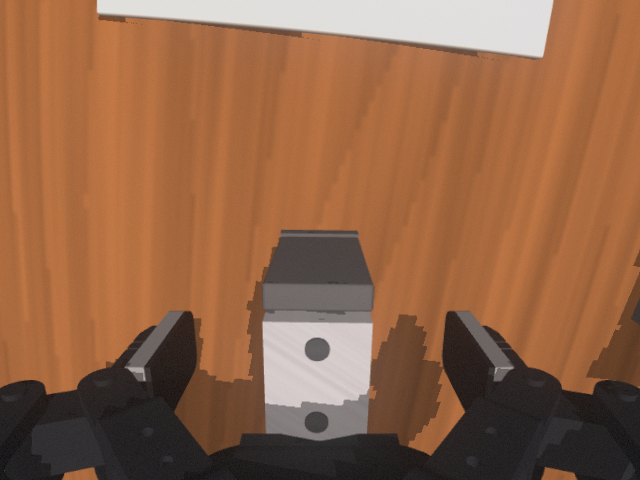

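Call:
send_rows --pt "30 0 2 0 0.3" --pt "0 0 2 0 0.3" --pt "0 0 2 0 0.3" --pt "0 0 2 0 0.3" --pt "0 0 2 0 0.3"

```text
clock: 4.3
eef_pos: [486.1, -297.3, 34.8]
tool_rot: [-3.135, 0.005, 0.124]
force: [-0.9, 0.8, 5.9]
width: 29.3
```

Call:
send_rows --pt "0 0 0 0 0" --pt "0 0 0 0 0" --pt "0 0 0 0 0"

```text
clock: 4.6
eef_pos: [486.0, -297.3, 34.9]
tool_rot: [-3.135, 0.005, 0.124]
force: [-0.2, 0.2, 1.6]
width: 29.1
```

Call:
send_rows --pt "0 0 0 -12 0" --pt "0 0 0 -28 0" --pt "0 0 0 -46 0" --pt "0 0 0 -64 0" --pt "0 0 0 -80 0"

```text
clock: 5.1
eef_pos: [486.4, -297.8, 116.1]
tool_rot: [-3.135, 0.005, 0.124]
force: [-0.5, 0.4, -2.3]
width: 29.1
```

```bash
python3 go.py 470 -119 110 0.124; python3 - <<'E'
from h import *
im=ctrl.get_image("wrist")[:,:,::-1];cv2.imwrite("pics/w5.png",im)
E
```

```text
t 5.1 pos [ 486.4 -297.8  116.1] rot [-3.135   0.0055  0.124 ] q7 0.97 F [-0.5  0.4 -2.3] w 29.1
shift [   5.8 -179.4    7.3] roll 0.0
```

View pics/w5.png

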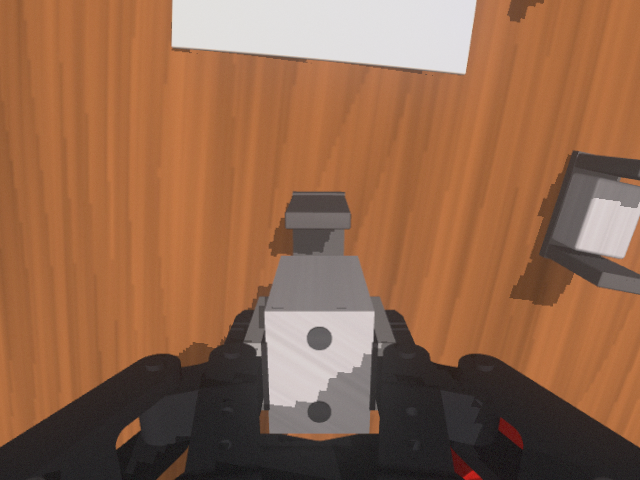

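Call:
send_rows --pt "0 1 -30 1 0" --pt "0 2 -75 2 0" --pt "0 2 -120 3 0" --pt "0 2 -155 4 0" --pt "0 2 -178 5 0"

```text
clock: 5.65
eef_pos: [466.6, -118.4, 114.0]
tool_rot: [-3.135, 0.004, 0.127]
force: [0.5, -0.7, -2.6]
width: 29.2
```

```bash
python3 go.py 466 -119 32.5 0.124
```

```text
t 5.65 pos [ 466.6 -118.4  114. ] rot [-3.1352  0.0036  0.1267] q7 0.76 F [ 0.5 -0.7 -2.6] w 29.2
shift [-0.4  1.1 81.5] roll 0.2
```

Call:
send_rows --pt "0 0 0 25 0" --pt "0 0 0 50 0" --pt "0 0 0 68 0" --pt "0 0 0 76 0" --pt "0 0 0 80 0"

```text
clock: 6.15
eef_pos: [466.0, -118.0, 33.4]
tool_rot: [-3.135, 0.005, 0.126]
force: [0.4, -0.4, -1.6]
width: 29.0
```

Call:
send_rows --pt "0 0 0 0 0" --pt "0 0 0 0 0"

```text
clock: 6.35
eef_pos: [466.3, -118.3, 33.9]
tool_rot: [-3.135, 0.004, 0.126]
force: [0.2, 1.4, -1.9]
width: 29.4
```

Call:
send_rows --pt "0 0 0 1.5 0" --pt "0 0 0 2 0" --pt "0 0 0 2 0"

```text
clock: 6.65
eef_pos: [466.5, -118.2, 32.2]
tool_rot: [-3.136, 0.003, 0.126]
force: [-0.3, -0.8, -1.9]
width: 28.8
```

Call:
send_rows --pt "0 0 0 1 0" --pt "0 0 0 1.5 0" --pt "0 0 0 1.5 0"

```text
clock: 6.95
eef_pos: [466.6, -118.3, 31.8]
tool_rot: [-3.135, 0.002, 0.126]
force: [-2.4, -0.0, 10.0]
width: 29.4
```

Call:
send_rows --pt "40 0 0 -0.5 0" --pt "60 0 0 -0.5 0" --pt "85 0 0 -0.5 0" --pt "85 0 0 -0.5 0" --pt "85 0 0 -0.5 0"

```text
clock: 7.45
eef_pos: [466.5, -118.3, 32.1]
tool_rot: [-3.135, 0.003, 0.126]
force: [-0.0, -0.1, -0.7]
width: 85.1
```

Call:
send_rows --pt "85 0 0 0 0" --pt "85 0 0 -25 0" --pt "85 0 0 -60 0" --pt "85 0 0 -90 0" --pt "85 0 0 -90 0"

```text
clock: 7.95
eef_pos: [469.0, -119.5, 125.2]
tool_rot: [-3.138, -0.004, 0.126]
force: [1.1, 0.1, 0.1]
width: 85.0
```

```bash
python3 - <<'E'
from h import *
import pickle
s=ctrl.read_state();p=params("wrist");print(s["eef_pos"],s["tool_rot"],s["width"])
im=ctrl.get_image("wrist")[:,:,::-1];cv2.imwrite("pics/w6.png",im);pickle.dump(p,open("w6.pkl","wb"))
E
```

```text
[ 468.97855758 -119.53920761  125.18787902] [-3.13769272 -0.00355426  0.12609088] 85.035598667321
```

View pics/w6.png

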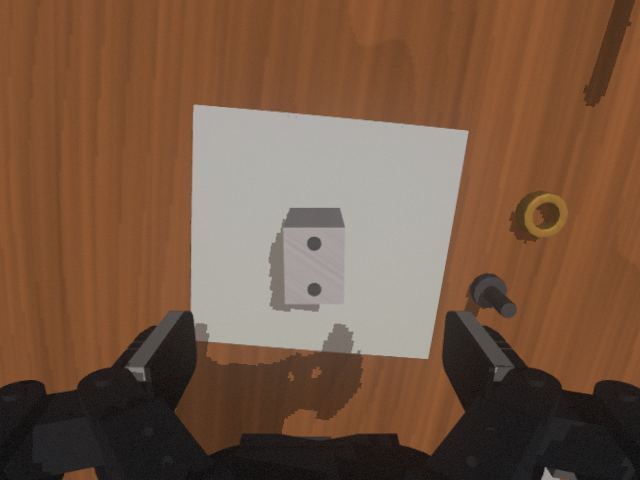

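```bash
python3 - <<'E'
from fit import *
import pickle
t=cv2.imread("pics/w6.png");crop(t,270,200,360,315,6,"pics/w6c.png")
P["wrist"]=pickle.load(open("w6.pkl","rb"))
o=[((-15,20,55),(284,227)),((15,20,55),(344,227)),((15,-20,55),(344,303.5)),((-15,-20,55),(285,303.5))]
q,r,tf=fit({"wrist":o},[466,-118,.12]);print(q.round(3),r.round(2).tolist())
E
python3 go.py 466.5 -118.3 100 -1.445
```

```text
[ 4.67124e+02 -1.17571e+02  1.28000e-01] [[-0.9, 0.06], [1.12, -0.05], [-0.1, -0.04], [0.02, 0.07]]
t 8.0 pos [ 468.1 -119.   123.6] rot [-3.1366e+00 -1.2000e-03  1.2650e-01] q7 0.77 F [-0.8  0.2 -0.1] w 84.8
shift [-1.5 -0.7 23.6] roll 90.0
```

View pics/w6c.png

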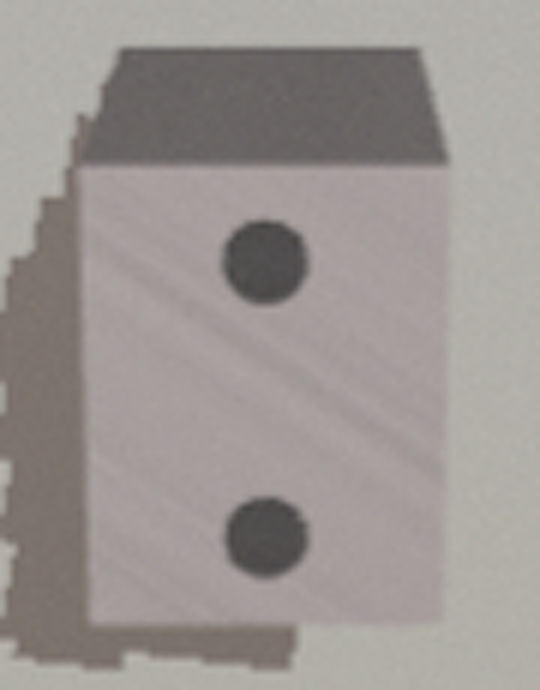

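Call:
send_rows --pt "85 0 0 5 8" --pt "85 0 0 10 16" --pt "85 0 0 10 24" --pt "85 0 0 10 32" --pt "85 -1 -1 10 40"

```text
clock: 8.5
eef_pos: [466.3, -118.0, 112.5]
tool_rot: [-3.138, 0.004, -0.577]
force: [-0.1, 0.4, -0.1]
width: 84.8
```

Call:
send_rows --pt "85 0 0 0 8" --pt "85 0 0 0 16" --pt "85 0 0 0 24" --pt "85 0 0 0 32" --pt "85 0 0 0 40"

```text
clock: 9.0
eef_pos: [465.5, -117.8, 111.3]
tool_rot: [3.14, 0.006, -1.281]
force: [-0.4, 0.3, -0.1]
width: 85.1
```

```bash
python3 go.py 466.7 -118.0 33 -1.445
```

```text
t 9.0 pos [ 465.5 -117.8  111.3] rot [ 3.1395  0.0061 -1.2814] q7 -0.21 F [-0.4  0.3 -0.1] w 85.1
shift [ 1.  -1.3 78.3] roll 9.4
```

Call:
send_rows --pt "85 0 -1 0 8" --pt "85 0.5 -1.3 8 9.4" --pt "85 0.5 -1.3 30 9.4" --pt "85 0.5 -1.3 40 9.4" --pt "85 0.5 -1.3 40 9.4"

```text
clock: 9.5
eef_pos: [465.3, -117.3, 69.6]
tool_rot: [3.135, 0.007, -1.445]
force: [-0.3, -0.3, -0.2]
width: 84.9
```

```bash
python3 go.py 466.7 -118.0 33 -1.445; python3 - <<'E'
from h import *
im=ctrl.get_image("wrist")[:,:,::-1];cv2.imwrite("pics/w7.png",im)
E
```

```text
t 9.5 pos [ 465.3 -117.3   69.6] rot [ 3.1351  0.0074 -1.4445] q7 -0.26 F [-0.3 -0.3 -0.2] w 84.9
shift [ 1.2 -1.5 36.5] roll 0.0
```

View pics/w7.png

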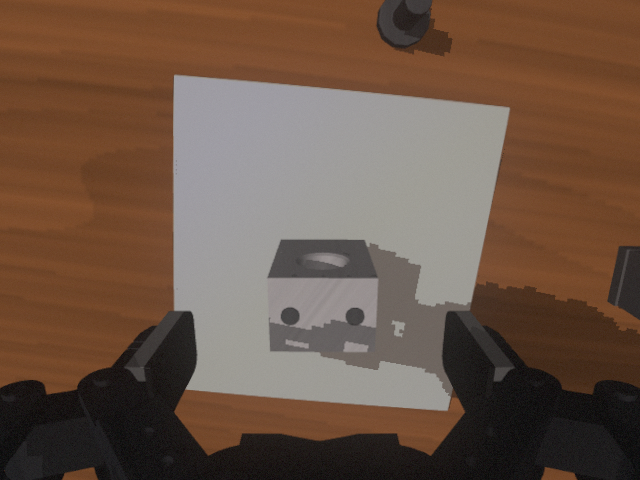

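Call:
send_rows --pt "85 0.6 -1.5 15 0" --pt "85 0.6 -1.5 30 0" --pt "85 0.6 -1.5 36.5 0" --pt "85 0.6 -1.5 36.5 0" --pt "60 0.6 -1.5 36.5 0"

```text
clock: 10.05
eef_pos: [467.5, -118.3, 34.5]
tool_rot: [3.137, 0.006, -1.445]
force: [0.1, -0.1, -1.0]
width: 72.7
```

Call:
send_rows --pt "45 0 0 0 0" --pt "20 0 0 0 0" --pt "0 0 0 0 0" --pt "0 0 0 0 0" --pt "0 0 0 0 0"

```text
clock: 10.55
eef_pos: [467.8, -118.3, 35.2]
tool_rot: [3.138, 0.006, -1.445]
force: [-1.3, 0.6, 5.9]
width: 39.4
```

```bash
python3 go.py 466.7 -118.0 33 -1.445;python3 go.py 466.7 -118.0 33 -1.445
```

```text
t 10.55 pos [ 467.8 -118.3   35.2] rot [ 3.1384  0.0061 -1.4452] q7 -0.22 F [-1.3  0.6  5.9] w 39.4
shift [-0.4  1.1  2.2] roll -0.0
t 10.55 pos [ 467.8 -118.3   35.2] rot [ 3.1384  0.0061 -1.4452] q7 -0.22 F [-1.3  0.6  5.9] w 39.4
shift [-0.4  1.1  2.2] roll -0.0
```

Call:
send_rows --pt "0 0 0 -15 0" --pt "0 0 0 -35 0" --pt "0 0 0 -55 0" --pt "0 0 0 -72 -5" --pt "0 0 0 -75 -10"

```text
clock: 11.05
eef_pos: [468.9, -119.0, 111.8]
tool_rot: [3.141, 0.005, -1.267]
force: [0.7, 0.2, -1.7]
width: 39.2
```

```bash
python3 go.py 629 -30 100 -0.124; python3 - <<'E'
from h import *
im=ctrl.get_image("wrist")[:,:,::-1];cv2.imwrite("pics/w8.png",im)
E
```

```text
t 11.05 pos [ 468.9 -119.   111.8] rot [ 3.1414  0.0048 -1.2667] q7 -0.24 F [ 0.7  0.2 -1.7] w 39.2
shift [ -36.9 -179.4   11.9] roll -65.5
```

View pics/w8.png

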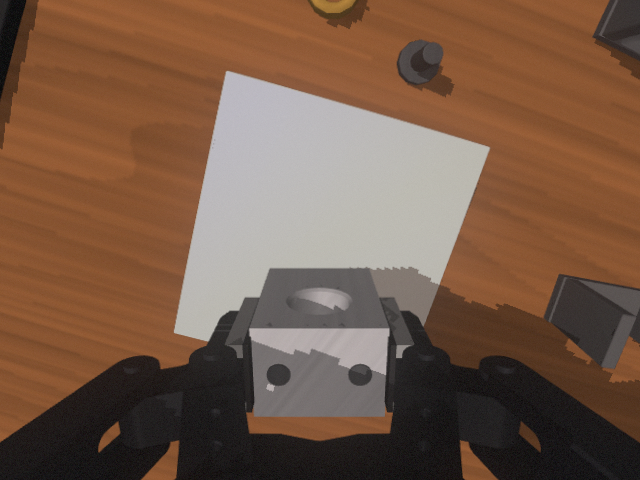

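Call:
send_rows --pt "0 -4 -20 0 -8" --pt "0 -10 -50 0 -16" --pt "0 -18 -88 0 -24" --pt "0 -25 -122 0 -32" --pt "0 -30 -145 0 -40"

```text
clock: 11.6
eef_pos: [599.7, -44.0, 111.1]
tool_rot: [-3.137, 0.004, -0.559]
force: [0.2, 0.5, -3.1]
width: 39.5
```

```bash
python3 go.py 629 -30 100 -0.124
```

```text
t 11.6 pos [599.7 -44.  111.1] rot [-3.1374  0.0043 -0.5589] q7 0.02 F [ 0.2  0.5 -3.1] w 39.5
shift [ 17.4 -27.4  11.2] roll -24.9
```

Call:
send_rows --pt "0 6 -9 4 -8" --pt "0 12 -18 8 -16" --pt "0 17 -27 11 -24" --pt "0 17.4 -27.4 14 -24.9" --pt "0 17.4 -27.4 16 -24.9"

```text
clock: 12.1
eef_pos: [628.1, -30.1, 94.4]
tool_rot: [-3.136, 0.004, -0.128]
force: [0.1, -0.1, -2.0]
width: 39.2
```

```bash
python3 go.py 629 -30 93 -0.124; python3 - <<'E'
from h import *
import pickle
s=ctrl.read_state();p=params("wrist");print(s["eef_pos"])
im=ctrl.get_image("wrist")[:,:,::-1];cv2.imwrite("pics/w9.png",im);pickle.dump((p,s),open("w9.pkl","wb"))
im=ctrl.get_image("scene")[:,:,::-1];crop(im,290,160,440,280,5,"pics/s9.png")
E
```

```text
t 12.1 pos [628.1 -30.1  94.4] rot [-3.136   0.0039 -0.1277] q7 0.31 F [ 0.1 -0.1 -2. ] w 39.2
shift [ 0.9 -0.2  1.4] roll -0.2
[628.08663225 -30.0520709   94.41498814]
```

View pics/w9.png

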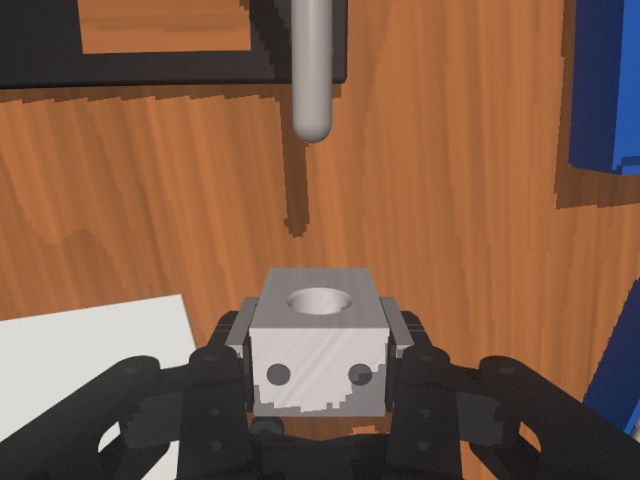

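View pics/s9.png

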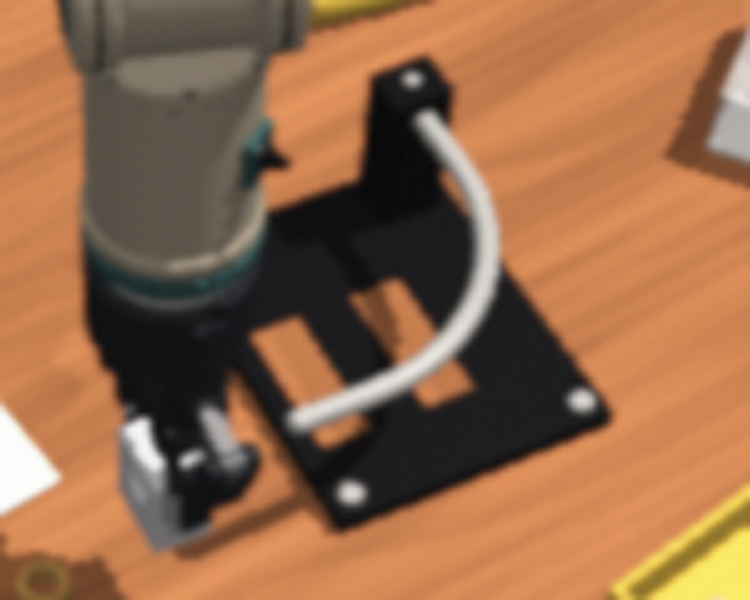

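```bash
python3 - <<'E'
from h import *
import pickle
from scipy.spatial.transform import Rotation as R
p,s=pickle.load(open("w9.pkl","rb"))
r=R.from_euler("xyz",s["tool_rot"])
im=cv2.imread("pics/w9.png")
for v in (20,60,100,125):
    row=im[v].astype(int); m=(row.max(1)-row.min(1)<25)&(row.mean(1)>90); u=np.where(m[280:350])[0]+280
    c=(u.min()+u.max())/2; X=unproj(p,[(c,v)],90)[0]; print(v,u.min(),u.max(),"world",X.round(1),"tool",r.inv().apply(X-s["eef_pos"]).round(1))
print("tip",r.inv().apply(unproj(p,[(312,141)],96)[0]-s["eef_pos"]).round(1),unproj(p,[(312,141)],96).round(1))
zt=s["eef_pos"][2]+20
X=unproj(p,[(250,328),(388,328),(387,416),(254,416)],zt);print(r.inv().apply(X-s["eef_pos"]).round(1))
print(proj(p,s["eef_pos"]))
E
```

```text
20 291 331 world [638.8  68.7  90. ] tool [ -1.9 -99.3   5. ]
60 292 330 world [637.4  57.9  90. ] tool [ -2.  -88.3   4.9]
100 293 330 world [636.   46.6  90. ] tool [ -1.9 -77.    4.9]
125 293 330 world [635.1  39.3  90. ] tool [ -1.9 -69.7   4.8]
tip [ -1.7 -65.1  -1.2] [[634.7  34.7  96. ]]
[[-19.2 -14.  -19.8]
 [ 20.1 -14.2 -20. ]
 [ 21.2  15.5 -20.2]
 [-19.4  15.7 -20. ]]
[[317.73014059 338.63196382]]
```

Call:
send_rows --pt "0 -1 -6 2 0" --pt "0 -2.4 -14 4 0" --pt "0 -2.4 -24 4.2 0" --pt "0 -2.4 -34 4.2 0" --pt "0 -2.4 -34 4.2 0"

```text
clock: 12.7
eef_pos: [630.0, 7.1, 90.4]
tool_rot: [-3.135, 0.004, -0.124]
force: [0.1, 0.1, -2.5]
width: 39.2
```

```bash
python3 - <<'E'
from h import *
import pickle
from scipy.spatial.transform import Rotation as R
s=ctrl.read_state();p=params("wrist")
im=ctrl.get_image("wrist")[:,:,::-1].copy();cv2.imwrite("pics/w10.png",im)
r=R.from_euler("xyz",s["tool_rot"])
print(s["eef_pos"],s["tool_rot"],s["force"])
for v in (20,60,100,150,180):
    row=im[v].astype(int); m=(row.max(1)-row.min(1)<25)&(row.mean(1)>90); u=np.where(m[280:350])[0]+280
    c=(u.min()+u.max())/2; X=unproj(p,[(c,v)],90)[0]; print(v,u.min(),u.max(),"tool",r.inv().apply(X-s["eef_pos"]).round(1))
im=ctrl.get_image("scene")[:,:,::-1];crop(im,290,160,440,280,5,"pics/s10.png")
E
```

```text
[630.04895227   7.08699648  90.41575374] [-3.13458226  0.00425912 -0.12418905] [ 0.14279596  0.0922044  -2.49885234]
20 290 332 tool [ -1.9 -98.5   1.1]
60 298 339 tool [  0.3 -87.8   1. ]
100 301 341 tool [  1.  -76.8   0.9]
150 302 341 tool [  1.2 -62.4   0.8]
180 303 340 tool [  1.2 -53.4   0.8]
```

View pics/w10.png

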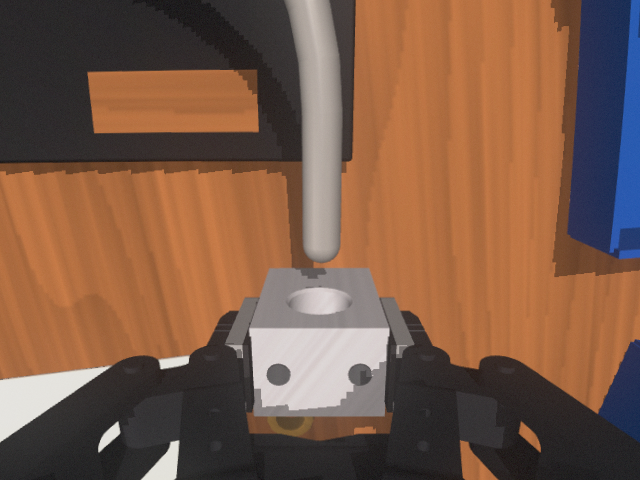

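View pics/s10.png

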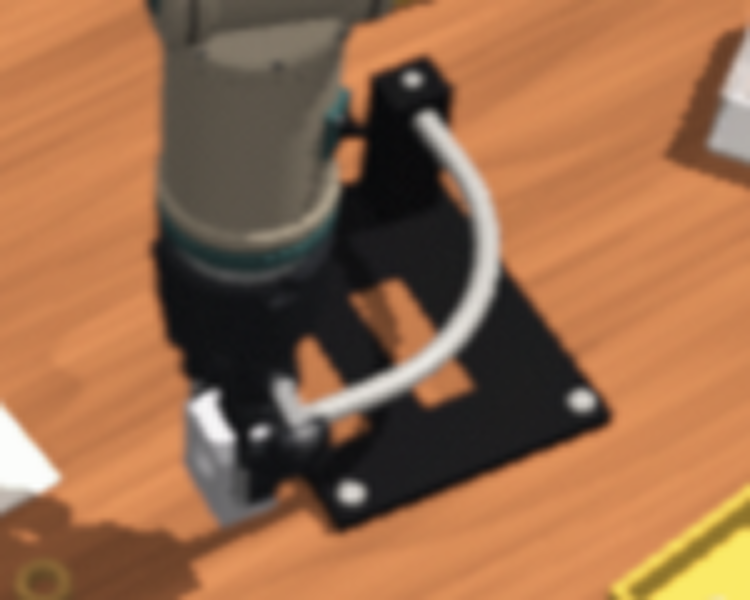

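Call:
send_rows --pt "0 0.4 -8 0 0" --pt "0 0.6 -18 0 0" --pt "0 0.6 -28 0 0" --pt "0 0.6 -38 0 0" --pt "0 0.6 -45 0 0"

```text
clock: 13.3
eef_pos: [636.2, 50.7, 90.7]
tool_rot: [-3.136, 0.004, -0.125]
force: [-0.3, 0.9, -1.4]
width: 39.5
```

```bash
python3 - <<'E'
from h import *
im=ctrl.get_image("wrist")[:,:,::-1].copy();cv2.imwrite("pics/w11.png",im)
im=ctrl.get_image("scene")[:,:,::-1];crop(im,290,160,440,280,5,"pics/s11.png")
E
```

```text
(no output)
```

View pics/w11.png

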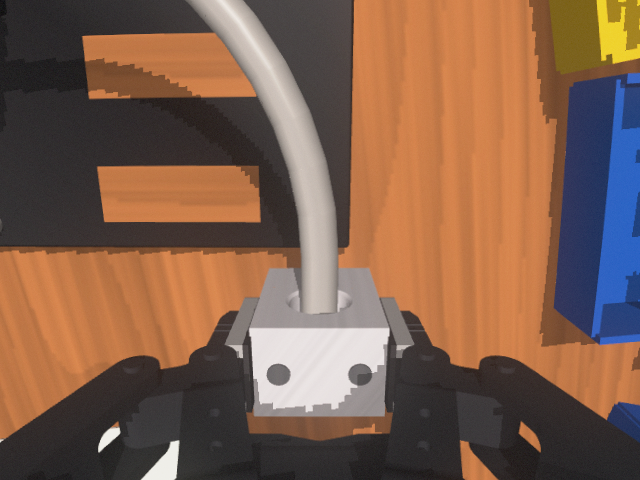

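View pics/s11.png

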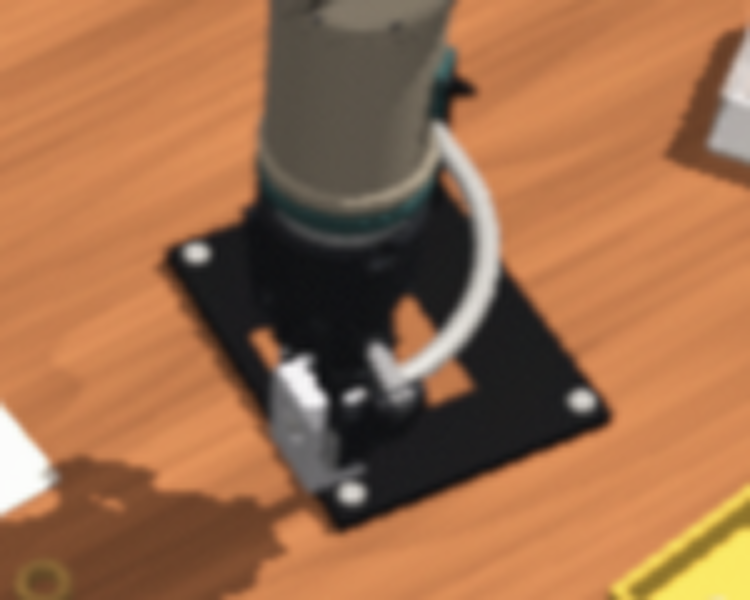

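```bash
cat > path.py <<'E'
import sys
from h import *
from scipy.spatial.transform import Rotation as R
tip=np.array([634.5,35.0]);Y=-.124;Z=90.3
off=[0,0]
def pose(t):
    if t<46: X=np.array([70,-96+t]);a=0
    else:
        a=min((t-46)/110,np.pi/2); rr=109.5
        X=np.array([-40+rr*np.cos(a),-50+rr*np.sin(a)]) if a<np.pi/2 else np.array([-40-(t-46-110*np.pi/2),60])
    c,s=np.cos(Y),np.sin(Y);d=X-[70,-96]
    return tip+[c*d[0]-s*d[1],s*d[0]+c*d[1]],Y+a
s=ctrl.read_state();r=R.from_euler("xyz",s["tool_rot"])
# nearest t
ts=np.arange(-30,260,.5);e=[np.hypot(*(pose(t)[0]-s["eef_pos"][:2])) for t in ts];k=int(np.argmin(e))
xy,yaw=pose(ts[k]);d=s["eef_pos"][:2]-xy
print("t",ts[k],"lateral(+x tool)",round(d@[np.cos(yaw),np.sin(yaw)],2),"yawerr",round(s["tool_rot"][2]-yaw,3),"F",s["force"].round(1),"rot",s["tool_rot"].round(4),"q",s["qpos"].round(2),"w",round(s["width"],1))
for t in map(float,sys.argv[1:]):
    xy,yaw=pose(t);l=r.inv().apply(np.r_[xy,Z]-s["eef_pos"]);print(t,l.round(1),"roll",round(-np.degrees(yaw-s["tool_rot"][2]),1),xy.round(0))
E
python3 path.py 24 33 42 51 60
```

```text
t 16.0 lateral(+x tool) -0.32 yawerr -0.0 F [-0.4  0.1 -2.5] rot [-3.1357  0.0041 -0.1241] q [-0.38  0.85  0.44  1.68 -0.51  0.74  0.2 ] w 39.5
24.0 [ 0.3 -7.9  0.4] roll -0.0 [637.  59.]
33.0 [  0.3 -16.9   0.5] roll -0.0 [639.  68.]
42.0 [  0.3 -25.9   0.5] roll -0.0 [640.  77.]
51.0 [ -0.3 -34.9   0.6] roll -2.6 [640.  86.]
60.0 [ -1.1 -43.8   0.6] roll -7.3 [641.  95.]
```

Call:
send_rows --pt "0 0.2 -8 0.2 0" --pt "0 0.2 -17 0.3 0" --pt "0 0.2 -26 0.3 0" --pt "0 -0.3 -35 0.3 -2.6" --pt "0 -1.1 -44 0.3 -7.3"

```text
clock: 13.9
eef_pos: [640.6, 95.9, 90.5]
tool_rot: [-3.135, 0.003, 0.008]
force: [0.1, 0.4, -2.5]
width: 39.1
```

```bash
python3 - <<'E'
from h import *
im=ctrl.get_image("wrist")[:,:,::-1].copy();cv2.imwrite("pics/w12.png",im)
E
python3 path.py 64 72 80 88 96 104
```

```text
t 63.5 lateral(+x tool) 0.09 yawerr -0.021 F [ 0.8  2.1 -2.4] rot [-3.1332  0.0033  0.0137] q [-0.43  0.85  0.41  1.65 -0.48  0.74  0.23] w 39.2
64.0 [-0.1 -0.3  0.2] roll -1.5 [640.  99.]
72.0 [-0.6 -8.3  0.3] roll -5.7 [640. 107.]
80.0 [ -1.7 -16.1   0.3] roll -9.8 [639. 114.]
88.0 [ -3.3 -23.9   0.4] roll -14.0 [637. 122.]
96.0 [ -5.5 -31.6   0.5] roll -18.2 [635. 130.]
104.0 [ -8.3 -39.1   0.6] roll -22.3 [632. 137.]
```

View pics/w12.png

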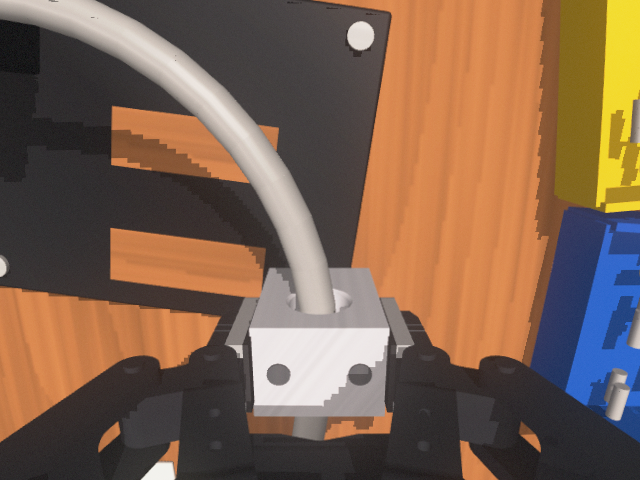

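Call:
send_rows --pt "0 -0.6 -8 0.2 -5.7" --pt "0 -1.7 -16 0.2 -9.8" --pt "0 -3.3 -24 0.2 -14" --pt "0 -5.5 -31.6 0.3 -18.2" --pt "0 -8.3 -39 0.3 -22.3"

```text
clock: 14.45
eef_pos: [631.7, 137.6, 90.6]
tool_rot: [-3.133, -0.0, 0.406]
force: [0.1, 0.3, -1.4]
width: 39.2
```

```bash
python3 - <<'E'
from h import *
im=ctrl.get_image("wrist")[:,:,::-1].copy();cv2.imwrite("pics/w13.png",im)
E
python3 path.py 108 116 124 132 140 148
```

```text
t 106.5 lateral(+x tool) 0.2 yawerr -0.016 F [-0.2  0.9 -1.4] rot [-3.1308e+00 -1.0000e-04  4.1010e-01] q [-0.44  0.83  0.31  1.65 -0.37  0.72  0.47] w 39.1
108.0 [-0.2 -1.6  0.2] roll -1.7 [630. 141.]
116.0 [-0.8 -9.5  0.3] roll -5.9 [626. 148.]
124.0 [ -1.9 -17.4   0.4] roll -10.0 [622. 155.]
132.0 [ -3.5 -25.2   0.5] roll -14.2 [618. 161.]
140.0 [ -5.8 -32.8   0.6] roll -18.4 [613. 167.]
148.0 [ -8.5 -40.3   0.6] roll -22.5 [607. 173.]
```

View pics/w13.png

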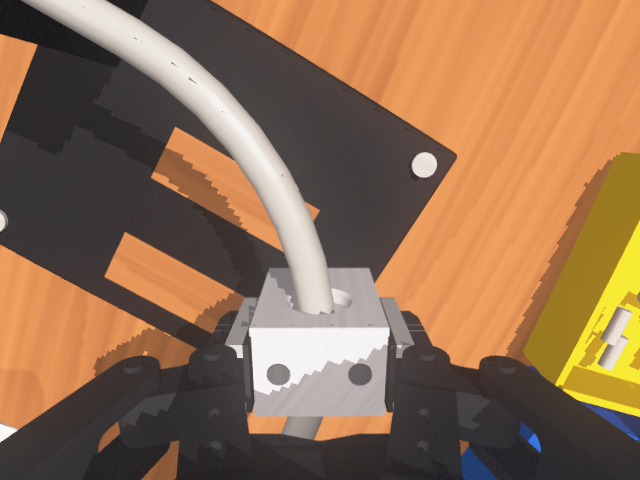

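Call:
send_rows --pt "0 -1.4 -9.5 0.2 -6" --pt "0 -2.6 -17.4 0.3 -10.2" --pt "0 -4.3 -25.2 0.3 -14.4" --pt "0 -6.6 -32.8 0.4 -18.6" --pt "0 -9.3 -40.3 0.4 -22.7"

```text
clock: 15.0
eef_pos: [606.3, 172.7, 90.6]
tool_rot: [-3.132, -0.004, 0.808]
force: [0.2, 0.1, -2.3]
width: 39.6
```

```bash
python3 - <<'E'
from h import *
im=ctrl.get_image("wrist")[:,:,::-1].copy();cv2.imwrite("pics/w14.png",im)
E
python3 path.py 152 160 168 176 184 192 200
```

```text
t 150.5 lateral(+x tool) -0.49 yawerr -0.014 F [-2.1  1.7 -2.6] rot [-3.1299 -0.004   0.8117] q [-0.44  0.8   0.21  1.7  -0.26  0.67  0.72] w 39.4
152.0 [ 0.5 -1.6  0.2] roll -1.6 [604. 176.]
160.0 [-0.1 -9.6  0.3] roll -5.8 [598. 181.]
168.0 [ -1.1 -17.5   0.4] roll -9.9 [592. 186.]
176.0 [ -2.8 -25.3   0.5] roll -14.1 [585. 190.]
184.0 [ -5.  -32.9   0.6] roll -18.3 [578. 193.]
192.0 [ -7.8 -40.4   0.7] roll -22.4 [570. 196.]
200.0 [-11.1 -47.6   0.7] roll -26.6 [563. 199.]
```

View pics/w14.png

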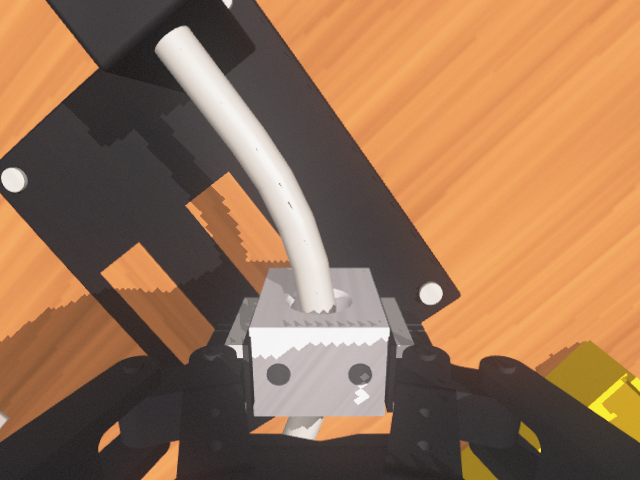

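Call:
send_rows --pt "0 -0.5 -9.6 0.2 -6" --pt "0 -1.6 -17.5 0.3 -10.1" --pt "0 -3.3 -25.3 0.3 -14.3" --pt "0 -5.6 -32.9 0.4 -18.5" --pt "0 -8.4 -40.4 0.4 -22.6"

```text
clock: 15.55
eef_pos: [570.1, 195.6, 90.6]
tool_rot: [-3.133, -0.008, 1.206]
force: [0.8, -0.2, -1.9]
width: 39.3
```

```bash
python3 - <<'E'
from h import *
im=ctrl.get_image("wrist")[:,:,::-1].copy();cv2.imwrite("pics/w15.png",im)
E
python3 path.py 200 208 216 224 232 240
```

```text
t 194.0 lateral(+x tool) -0.75 yawerr -0.012 F [-1.7  1.6 -1.9] rot [-3.1306 -0.0076  1.2099] q [-0.43  0.76  0.1   1.78 -0.14  0.61  0.97] w 39.0
200.0 [ 0.5 -6.1  0.3] roll -3.8 [563. 199.]
208.0 [ -0.3 -14.    0.4] roll -8.0 [555. 201.]
216.0 [ -1.7 -21.8   0.4] roll -12.1 [547. 203.]
224.0 [ -3.  -29.7   0.5] roll -13.6 [539. 204.]
232.0 [ -4.9 -37.5   0.6] roll -13.6 [532. 205.]
240.0 [ -6.8 -45.3   0.7] roll -13.6 [524. 206.]
```

View pics/w15.png

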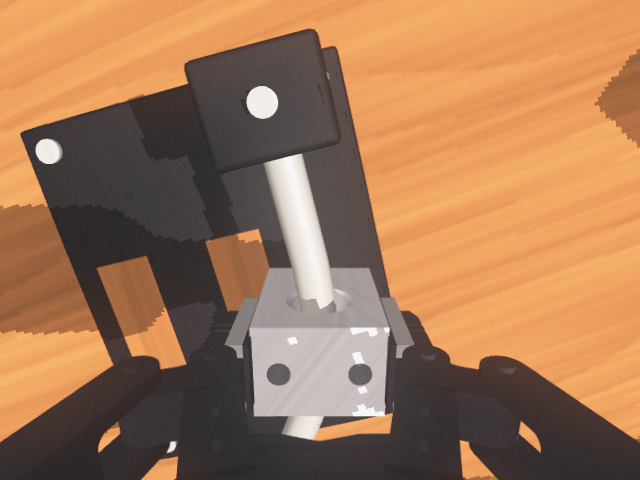

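Call:
send_rows --pt "0 0 -6.1 0.2 -4" --pt "0 -0.9 -14 0.3 -8" --pt "0 -2.3 -21 0.4 -12.3" --pt "0 -3 -27 0.4 -13.8" --pt "0 -3 -27 0.4 -13.8"

```text
clock: 16.1
eef_pos: [541.5, 203.1, 90.4]
tool_rot: [-3.132, -0.01, 1.449]
force: [0.1, 0.5, -1.2]
width: 39.4
```

```bash
python3 - <<'E'
from h import *
im=ctrl.get_image("wrist")[:,:,::-1].copy();cv2.imwrite("pics/w16.png",im)
E
python3 path.py 230 235 238.8
```

```text
t 221.0 lateral(+x tool) -0.69 yawerr 0.001 F [-1.1 -0.  -1.8] rot [-3.1329 -0.0099  1.4482] q [-0.42  0.74  0.04  1.84 -0.07  0.56  1.11] w 39.2
230.0 [ 0.7 -8.8  0.2] roll 0.1 [534. 205.]
235.0 [  0.7 -13.8   0.3] roll 0.1 [529. 205.]
238.8 [  0.7 -17.6   0.3] roll 0.1 [525. 206.]
```

View pics/w16.png

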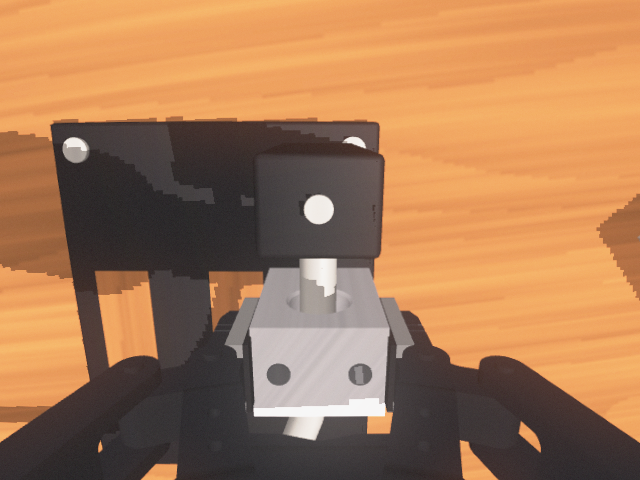

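Call:
send_rows --pt "0 0 -4 0.2 0" --pt "0 0 -8 0.2 0" --pt "0 0 -11 0.2 0" --pt "0 0 -13 0.2 0" --pt "0 0 -13 0.2 0"

```text
clock: 16.65
eef_pos: [528.9, 204.8, 90.4]
tool_rot: [-3.133, -0.01, 1.448]
force: [0.7, 0.2, -2.1]
width: 39.4
```

Call:
send_rows --pt "0 0 -1 0 0" --pt "0 0 -2 0 0" --pt "0 0 -2 0 0"

```text
clock: 16.95
eef_pos: [526.8, 205.0, 90.4]
tool_rot: [-3.132, -0.01, 1.448]
force: [-0.8, 0.1, -1.2]
width: 39.0
```

```bash
python3 - <<'E'
from h import *
im=ctrl.get_image("wrist")[:,:,::-1].copy();cv2.imwrite("pics/w17.png",im)
E
python3 path.py 238.8
```

```text
t 236.5 lateral(+x tool) -0.6 yawerr 0.002 F [ 0.3 -1.  -2.4] rot [-3.1325 -0.0099  1.4484] q [-0.44  0.73  0.04  1.88 -0.07  0.54  1.1 ] w 38.9
238.8 [ 0.6 -2.2  0.1] roll 0.1 [525. 206.]
```

View pics/w17.png

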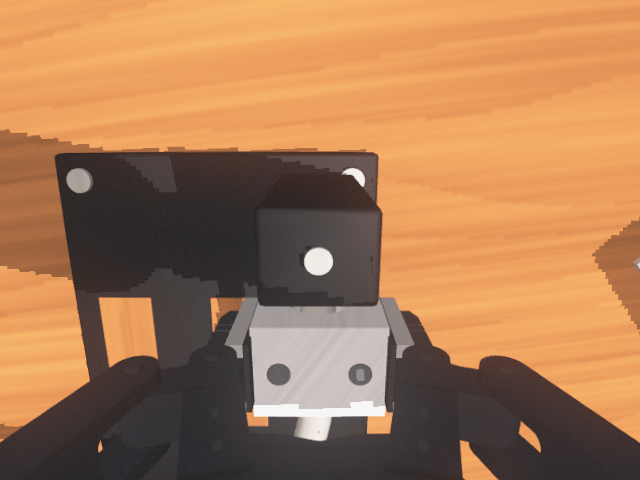

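Call:
send_rows --pt "0 0 -1 0 0" --pt "0 0 -2 0 0" --pt "0 0 -3 0 0" --pt "0 0 -3 0 0"

```text
clock: 17.4
eef_pos: [524.0, 205.3, 90.5]
tool_rot: [-3.133, -0.01, 1.448]
force: [0.4, 0.1, -1.7]
width: 39.4
```

Call:
send_rows --pt "0 0 -0.7 0 0" --pt "0 0 -1.4 0 0" --pt "0 0 -1.4 0 0"

```text
clock: 17.7
eef_pos: [523.8, 205.3, 90.6]
tool_rot: [-3.135, -0.01, 1.448]
force: [3.7, 0.2, -4.2]
width: 39.1
```

Call:
send_rows --pt "0 0 -1 0 0" --pt "0 0 -1.5 0 0" --pt "0 0 -1.5 0 0"

```text
clock: 18.0
eef_pos: [523.6, 205.4, 90.7]
tool_rot: [-3.138, -0.011, 1.447]
force: [5.3, -1.2, -5.3]
width: 39.4
```

```bash
python3 - <<'E'
from h import *
im=ctrl.get_image("wrist")[:,:,::-1].copy();cv2.imwrite("pics/w18.png",im)
im=ctrl.get_image("scene")[:,:,::-1];crop(im,290,140,440,260,5,"pics/s18.png")
E
python3 path.py 238.8
```

```text
t 240.0 lateral(+x tool) -0.62 yawerr 0.001 F [ 6.  -1.1 -5.5] rot [-3.1377 -0.011   1.4474] q [-0.44  0.72  0.04  1.89 -0.07  0.53  1.1 ] w 39.3
238.8 [0.6 1.  0.4] roll 0.0 [525. 206.]
```

View pics/w18.png

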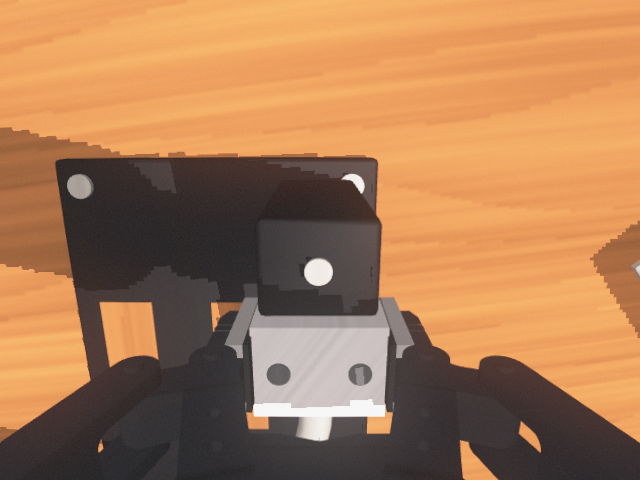

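View pics/s18.png

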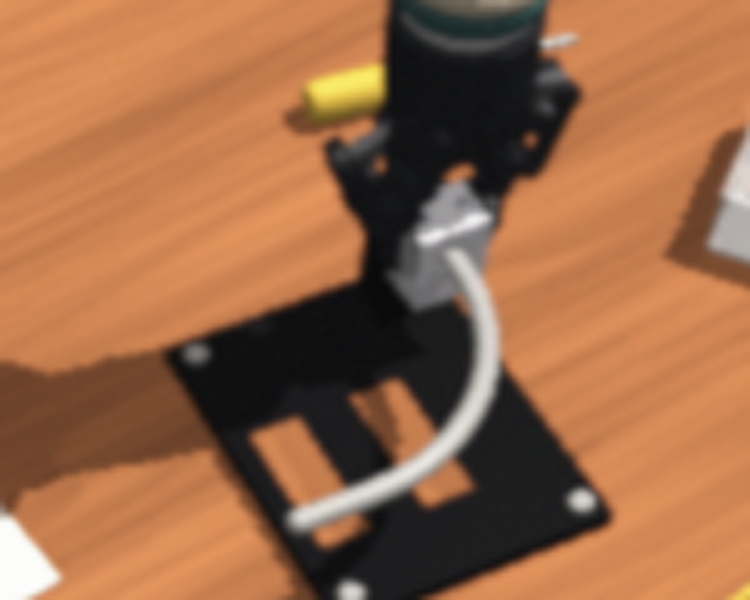

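```bash
python3 - <<'E'
from h import *
from scipy.spatial.transform import Rotation as R
s=ctrl.read_state();p=params("wrist");r=R.from_euler("xyz",s["tool_rot"])
zt=s["eef_pos"][2]+20
for z,uv in((105,(318,315)),(zt,(318,328)),(zt,(318,415))): print(r.inv().apply(unproj(p,[uv],z)[0]-s["eef_pos"]).round(1))
t=cv2.imread("pics/w18.png");crop(t,230,250,410,440,4,"pics/w18c.png")
E
```

```text
[  0.3 -14.4 -14.2]
[  0.3 -13.1 -19.9]
[  0.3  16.2 -20.1]
```

View pics/w18c.png

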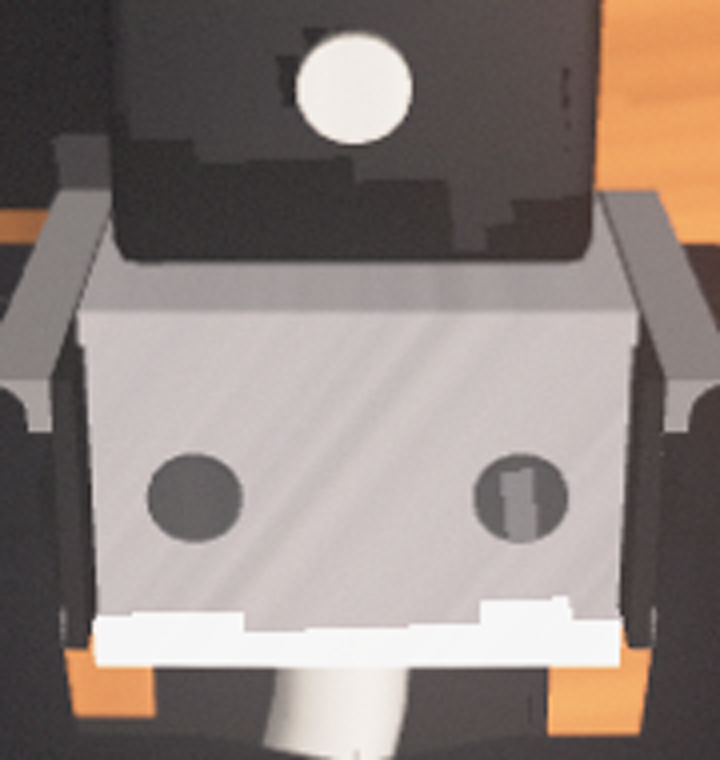

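Call:
send_rows --pt "0 0 0 0 0" --pt "0 0 0 1.5 0" --pt "0 0 0 3 0" --pt "0 0 0 3.5 0" --pt "0 0 0 3.5 0"

```text
clock: 18.6
eef_pos: [523.8, 205.6, 87.3]
tool_rot: [-3.138, -0.011, 1.447]
force: [2.8, -0.3, -0.6]
width: 39.6
```

```bash
python3 path.py 238.8
```

```text
t 240.0 lateral(+x tool) -0.37 yawerr 0.001 F [ 2.8 -0.3 -0.6] rot [-3.138  -0.0113  1.4474] q [-0.44  0.73  0.04  1.9  -0.07  0.52  1.1 ] w 39.6
238.8 [ 0.4  0.9 -3. ] roll 0.0 [525. 206.]
```

Call:
send_rows --pt "0 0 0 0.8 0" --pt "0 0 0 1 0" --pt "0 0 0 1 0"

```text
clock: 18.9
eef_pos: [523.8, 205.7, 86.3]
tool_rot: [-3.138, -0.011, 1.447]
force: [2.6, -0.2, -1.4]
width: 39.2
```

Call:
send_rows --pt "41 0 0 0 0" --pt "45 0 0 0 0" --pt "52 0 0 0 0" --pt "60 0 0 0 0" --pt "85 0 0 0 0"

```text
clock: 19.4
eef_pos: [523.5, 205.7, 86.2]
tool_rot: [-3.138, -0.011, 1.448]
force: [0.3, -0.4, 0.4]
width: 73.0
```

Call:
send_rows --pt "85 0 0 0 0" --pt "85 0 0 0 0" --pt "85 0 0 0 0"

```text
clock: 19.7
eef_pos: [523.5, 205.7, 86.2]
tool_rot: [-3.137, -0.011, 1.448]
force: [0.1, 0.3, -0.5]
width: 85.0
```

```bash
python3 - <<'E'
from h import *
im=ctrl.get_image("wrist")[:,:,::-1].copy();cv2.imwrite("pics/w19.png",im)
E
python3 path.py 238.8
```

```text
t 240.0 lateral(+x tool) -0.36 yawerr 0.001 F [-1.  -0.9  1.1] rot [-3.1375 -0.0112  1.4476] q [-0.44  0.73  0.04  1.9  -0.07  0.52  1.1 ] w 85.0
238.8 [ 0.4  1.2 -4. ] roll 0.0 [525. 206.]
```

View pics/w19.png

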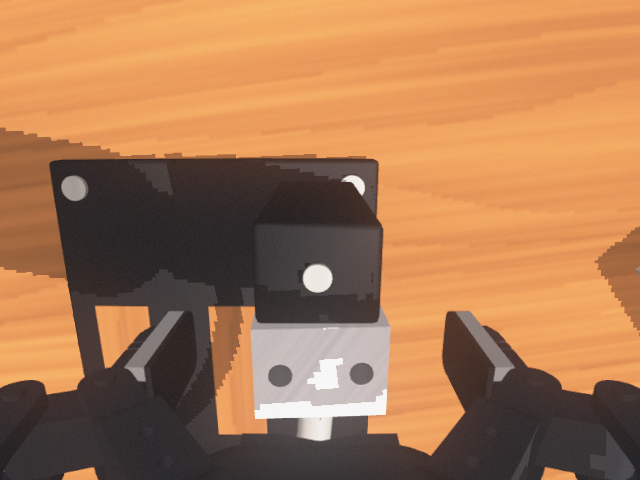

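Call:
send_rows --pt "85 0 0 -10 0" --pt "85 0 0 -25 0" --pt "85 0 0 -50 0" --pt "85 0 0 -80 0" --pt "85 0 0 -120 0"

```text
clock: 20.25
eef_pos: [522.8, 203.9, 207.0]
tool_rot: [-3.135, -0.01, 1.448]
force: [1.1, 0.2, -0.4]
width: 84.8
```

Call:
send_rows --pt "85 0 25 -10 0" --pt "85 0 50 -20 0" --pt "85 0 50 -20 0" --pt "85 0 50 -20 0"

```text
clock: 20.65
eef_pos: [572.5, 197.3, 227.1]
tool_rot: [-3.135, -0.01, 1.447]
force: [-0.5, -0.7, -0.7]
width: 85.2
```

```bash
python3 - <<'E'
from h import *
import pickle
s=ctrl.read_state();p=params("wrist");print(s["eef_pos"],s["force"])
im=ctrl.get_image("wrist")[:,:,::-1].copy();cv2.imwrite("pics/w20.png",im);pickle.dump((p,s),open("w20.pkl","wb"))
im=ctrl.get_image("top")[:,:,::-1].copy();cv2.imwrite("pics/t20.png",im)
im=ctrl.get_image("scene")[:,:,::-1];cv2.imwrite("pics/s20f.png",im);crop(im,300,140,430,260,6,"pics/s20.png")
E
```

```text
[572.4663102  197.28341476 227.13851654] [-0.47986605 -0.66413348 -0.68267103]
```

View pics/w20.png

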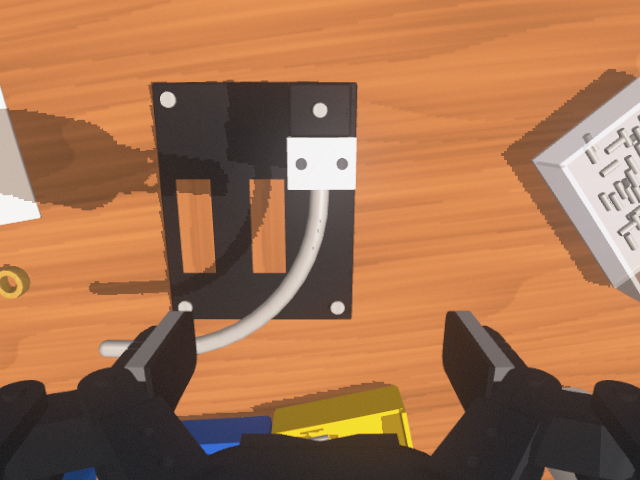

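View pics/s20.png

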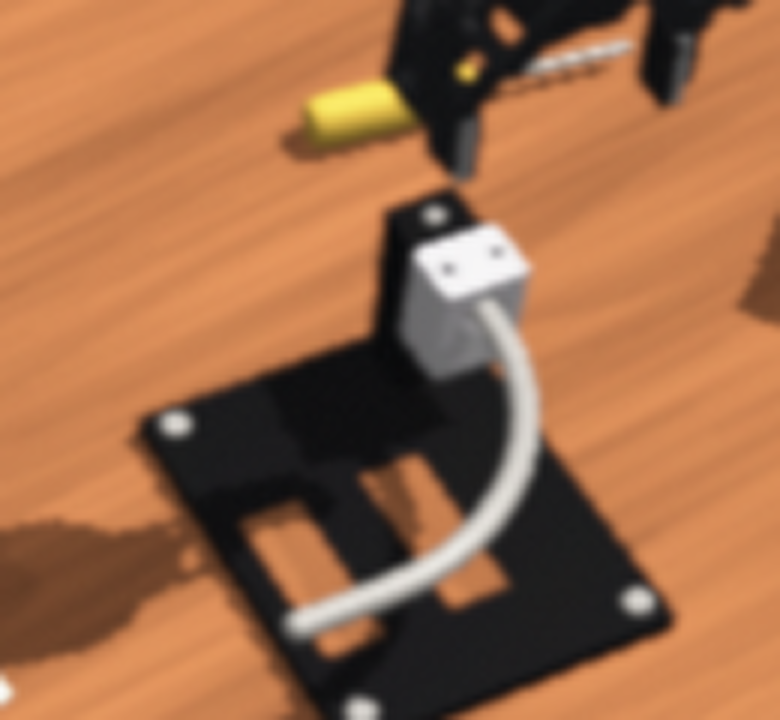

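View pics/t20.png

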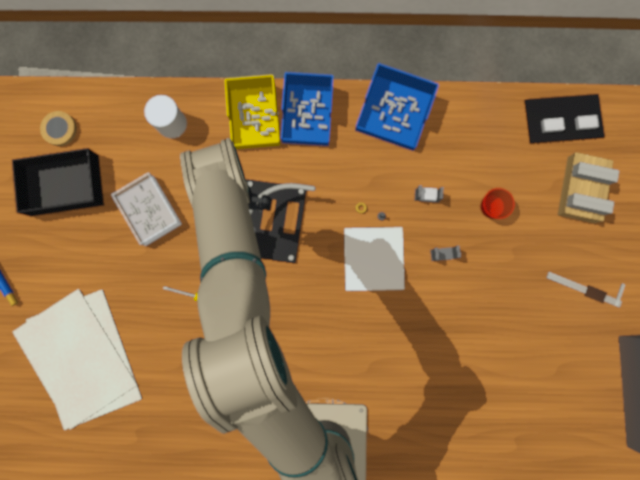

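```bash
python3 - <<'E'
from h import *
a=cv2.imread("pics/w20.png").astype(int)
im=ctrl.get_image("wrist")[:,:,::-1].astype(int)
print(np.abs(im-a)[130:195,280:365].mean())
p=params("wrist")
X=unproj(p,[(288,137.5),(356,137.5),(356,189),(288,189)],106);print(X.round(1).tolist())
d=X[:2].mean(0)-X[2:].mean(0);print("yaw along rod",np.arctan2(X[1,1]-X[0,1],X[1,0]-X[0,0])-np.pi/2,X.mean(0))
print(np.round(unproj(p,[(291,84),(350,84)],105),1).tolist())
E
```

```text
15.102322775263952
[[507.0, 189.5, 106.0], [511.8, 228.3, 106.0], [541.4, 225.3, 106.0], [536.4, 185.4, 106.0]]
yaw along rod -0.12198020742989413 [524.13459006 207.13503707 106.        ]
[[478.2, 195.2, 105.0], [482.2, 228.1, 105.0]]
```

```bash
python3 - <<'E'
from h import *
a=cv2.imread("pics/w20.png")
b=ctrl.get_image("wrist")[:,:,::-1].copy();s=ctrl.read_state()
c=ctrl.get_image("wrist")[:,:,::-1].copy();print(s["eef_pos"],ctrl.read_state()["eef_pos"])
print(np.abs(b.astype(int)-c)[130:195,280:365].mean(),np.abs(b.astype(int)-c).mean(),np.abs(b.astype(int)-a).mean())
o=np.hstack([x[70:210,230:400] for x in(a,b,c)]);cv2.imwrite("pics/cmp.png",cv2.resize(o,None,fx=1.5,fy=1.5))
E
```

```text
[571.52961805 197.75605325 226.32119478] [571.75535337 197.76646458 226.39920524]
2.8534539969834087 1.9579448784722222 4.489304470486111
```

View pics/cmp.png

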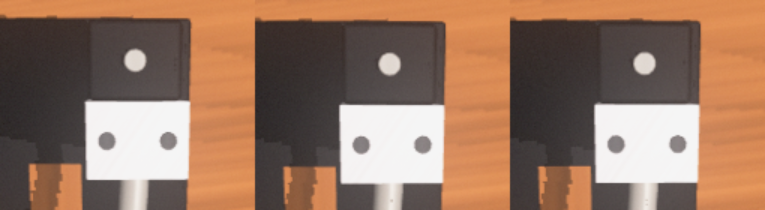

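The arm itself was still settling by about 1 mm. The slider stays put relative to the post, flush and upright, so I'm handing in.

```bash
python3 -c "
from cell import ctrl
print(ctrl.finish_job())"
```

```text
the job is handed in; nothing more can be done
None
```

I took the slider out of its nest by its ends, set it down on the white sheet and gripped it again by its flanks. I then threaded it onto the rod, took it round the bend and pushed it against the post. There I lowered it until it hung on the rod, let go, and moved the gripper clear. I handed in at about 21 s of the 69 s allowed.

**Checks that passed:**
- **At the post:** the arm stopped with a 5–6 N push. In the last pictures the slider hangs upright and flush against the post, with its bore along the rod: measured angle −0.122 rad, rod −0.124 rad.
- **At rest and released:** the fingers are open and clear. Over the last few pictures the slider did not move relative to the post.
- **Other things on the bench:** in the last top view they appear where they were. The arm hid most of the screwdriver.

**Checks that disagreed:**
- **Camera calibration:** the cameras disagreed by a few mm on the fixture's position, so I set the final sideways alignment from the wrist picture at the rod's tip.
- **Gap at contact:** my picture measurement showed about 1 mm between slider and post while they were touching, which is within calibration error.
- **Picture comparison:** one check that nothing was moving showed a large difference. I put it down to the arm still settling by about 1 mm.

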